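# Unlock the parts drawer and put the loose binding toe pieces away

### The arm

A 6-joint arm with a two-finger parallel gripper is mounted at the origin on the work surface. World frame = base frame: x ahead of the robot, y to its left, z up, the work surface at z = 0. Lengths are in m, angles in rad, forces in N, time in s.
With the tool pointing down it reaches from about 0.35 to 0.85 m from the base axis. Payload 8.1 kg.
Tool frame: the origin (TCP) lies midway between the tips of the shut fingers; the grasp point (between the pads) lies 19 mm behind it; z points along the fingers, y is the direction in which the jaws open and shut (so a half turn about z gives the same grasp; the last joint's range is limited). The gripper opens to 93 mm and grips with 3 to 60 N. Pads are 15 mm wide; open, the fingers measure 128 mm over their backs; the gripper's body (75 mm by 188 mm) begins 65 mm behind the grasp point.
Start: joints at [-1.303, 0.13, 1.488, -0, 1.523, -0.085], TCP at [0.207, -0.563, 0.181] pointing down, gripper open.
Joint ranges: [-2.96, 2.96], [-0.89, 2.26], [0.02, 2.5], [-1.34, 4.48], [0, 2.73], [-2.66, 2.66]. Speed limits (rad/s): [2.39, 2.39, 2.79, 3.14, 3.14, 3.14].

### API

Orientations are given as a rotation vector (axis times angle).
In Python, from plant import robot gives the robot as it stands. The module is installed in compiled form; this text tells all that it offers.
- The arm moves only by the shell command python3 -m pendant 'ROWS' [FORCE]. ROWS is JSON, a list of rows, each an object with "translation": the shift along the tool's x, y, z in mm, a list of three; "twist": the turn, a rotation vector about the tool's x, y, z in rad, a list of three; "grip": the opening, from -1 (shut) to 1 (fully open). A call has exactly 10 rows; each row shifts and turns the pose as measured when the row begins, along the tool's axes as they then stand; what a row does not reach is not made up. A row lasts 1/10 s, in which the tool goes at most 50 mm and 8.59 degrees, less where a joint would pass 70% of its speed; a pose out of reach is approached as far as the arm can. A call is refused whole if a number of a shift passes 50 or a number of a turn 0.15, either way. A call with a gripper value outside its range is refused whole. The fingers move at their own pace and stop on an object; FORCE is the grip in N (left out, the last holds). Time passes only in rows, so rows that do not move let the fingers close, or fill a call up. It gives the time, the measured TCP pose, the force and the opening at its end, in the units of the state.
- robot.read_state(): the state, without advancing time (a new reading comes with each control period).
- robot.read_camera(name): name is "side" or "top" or "wrist"; returns (picture, depth): 480x640x3 uint8, red, green, blue; 480x640 float32, m along the optical axis (not along the pixel's ray), 0 where there is no reading.
- robot.camera_info(name): a dict with "vertical_fov" (degrees; the focal length in pixels is half the picture's height over the tangent of half this angle, whatever the lens; pixels are square), "cx", "cy" (the principal point, pixels), "cam_to_world" (4x4, takes a point from camera to world coordinates). Camera axes: x right, y up, looking along -z (the intrinsics and any distortion apply to the point x, -y, -z); pixel columns grow to the right and rows downward; lengths in m; the calibration is good to about 2 mm. A picture is of the moment at which its call begins: read the wrist's pose just before it. camera_info takes no time and is no camera call; for the wrist camera it gives the pose at the moment of the call.
- robot.close_job(): hands the job in, once; it reports no verdict.
The state is a dict: "t": time; "q": joint angles; "dq": joint speeds; "joint_torque": joint torques, N m; "tool_pos": TCP position; "orientation": TCP orientation; "force": force on the tool from outside, world axes, zero at the start; "wrist_torque": the same for the moment, N m; "opening": finger opening in m.
Only numpy, scipy, OpenCV 4.12 (cv2) and the standard library are available. Lean on these libraries where they do the work, as an engineer would, in place of code of your own. Each camera call takes 0.05 s, during which the arm holds its last target. There are 200 camera calls.

### The job

Lift the flat screwdriver up and off its forked hook, set its blade in the slotted lock on top of the parts cabinet - turning it lightly, without leaning on it, until the blade drops into the slot - and turn the lock clockwise to its stop, so that the slot points in line with the drawer's travel. Hang the screwdriver back in its fork, then pull the drawer out to its stop, put every loose binding toe piece from the bench into the drawer, and push the drawer fully shut again, leaving it unlocked. Leave the other things on the bench where they are.

Things in the scene. Friction and masses are not known exactly. Their poses are not given: they have to be found in the camera images.
- driver: Flat screwdriver, 165 mm, 0.14 kg, upright. Origin: middle of the blade's end, z up the shank. Blade 14 mm wide along x, 2.4 thick along y, 14 long; round shank 8 mm thick, z = 12 to 75; black round collar 38 mm across, z = 75 to 80; orange square handle 28 x 28 mm (flats face x and y), z = 80 to 165. Grip the handle's top across two flats, from above.
- driver_collar (a point): Underside of the screwdriver's collar, on its axis (z = 75 mm from the blade's end).
- driver_grip (a point): Grip point on the handle's axis, 145 mm above the blade's end (20 mm below the handle's top).
- stand: Fixed red forked hook on a dark base plate. Two level prongs, 10 mm wide, 18 mm apart, run along its x; the fork opens towards -x (the robot); at its back a 50 mm wide post. The screwdriver hangs with the shank between the prongs, collar resting on them: lift it 12 mm or more, then out towards -x; hang it back in reverse. Origin on the bench below the hook point.
- stand_hook (a point): Hook point: midway between the prongs at the height of their upper faces (120 mm above the bench), where the collar's underside rests. Axes as the stand. The post's front is 26 mm behind it and rises 6 mm above the prongs; lips at the prong ends, 23 to 28 mm in front of it, rise 7 mm.
- cab: Fixed grey metal cabinet, 240 (x) x 270 (y) x 100 mm high, with one blue-fronted drawer facing its -x. Origin under its centre. Its x axis points to its back; the drawer comes out along -x.
- lock_slot (a point): Slotted brass lock on the cabinet's top, vertical axis, mid-width, 90 mm forward of the cabinet's centre. This point: on the axis at the slot's bottom (104 mm above the bench), x along the slot, z up. Slot 4.6 mm wide, 18 long, 6 deep; head 19 mm across, 2 mm below the rim of a dark collar (38 mm across, top at 112 mm). Green dashes on the cabinet show the slot's open direction.
- lock (a joint): Turn of the lock in rad, clockwise seen from above: about 0 to 0.2 at the start (locked, slot nearly parallel to the drawer's front), 1.45 at its stop (unlocked, slot along the cabinet's x). It turns with about 0.06 N m of friction and stays where it is left. It lifts a bolt that holds the drawer; the drawer is free above about 1.0.
- cab_drawer0 (a joint): Drawer travel in m: 0 shut, 0.166 at its stop. Slides with 1 N of friction plus light damping; locked, it does not move.
- cab_drawer0_handle (a point): Middle of the drawer's handle: a level steel bar 11 mm thick and 120 mm long, parallel to the front, its axis 35 mm in front of the drawer's face, 62 mm above the bench (38 mm below the cabinet's top). A finger fits between it and the face from above with the gripper opened to about 30 mm. Moves with the drawer.
- drawer_floor (a point): Centre of the drawer's inner floor, 22 mm above the bench; axes as the cabinet, moves with the drawer. Inside, the drawer is 195 (x) x 228 (y) mm and 56 mm deep. With the drawer at its stop the part from x = -97 to +62 mm is in the open; a small steel catch bar, 22 mm wide, spans x = -97 to -76 mm at y = 0 near the top.
- toe1: Loose touring-binding toe piece with orange trim, 0.14 kg, perhaps absent: dark steel base plate 58 (x) x 36 (y) x 5 mm, black block 36 x 30 mm on it up to z = 32 mm (centre 2 mm to -x), orange cap up to z = 35 mm, and a low orange block at its +x end. Origin at the centre of the underside, z up. Grip the black block across y.
- toe2: Loose touring-binding toe piece with green trim, 0.14 kg, perhaps absent: dark steel base plate 58 (x) x 36 (y) x 5 mm, black block 36 x 30 mm on it up to z = 32 mm (centre 2 mm to -x), green cap up to z = 35 mm, and a low green block at its +x end. Origin at the centre of the underside, z up. Grip the black block across y.
- toe3: Loose touring-binding toe piece with yellow trim, 0.14 kg, perhaps absent: dark steel base plate 58 (x) x 36 (y) x 5 mm, black block 36 x 30 mm on it up to z = 32 mm (centre 2 mm to -x), yellow cap up to z = 35 mm, and a low yellow block at its +x end. Origin at the centre of the underside, z up. Grip the black block across y.
- toe4: Loose touring-binding toe piece with red trim, 0.14 kg, perhaps absent: dark steel base plate 58 (x) x 36 (y) x 5 mm, black block 36 x 30 mm on it up to z = 32 mm (centre 2 mm to -x), red cap up to z = 35 mm, and a low red block at its +x end. Origin at the centre of the underside, z up. Grip the black block across y.
- tumbler: Bystander: black and yellow drinks can, 74 mm across, 165 mm high.
- glue: Bystander: white bottle, 38 mm across, 110 mm high.
- tape: Bystander: yellow tape roll, 90 mm across, 24 mm high.
- wax: Bystander: plain red wax block with rounded edges, 90 x 45 x 28 mm; not a toe piece.
- clipbox: Bystander: small clear open box, 110 x 80 x 35 mm.
- brush: Bystander: a hand brush.
- tin: Bystander: round metal tin, 70 mm across, 30 mm high.
Mind the look-alikes: they are no part of the job. There is more than one size of the driver; the job needs the largest.

How it is judged:
By the outcome, as a careful person would: the job done as asked, in the order asked, and still so for the second after the job is handed in, with the robot touching nothing.
Of toe1, toe2, toe3, toe4 only 2 to 4 are there at a start; the rules pass over those that are not, and their reading is None.
At some moment in a run one of toe1, toe2, toe3, toe4 may be knocked a few centimetres aside while the robot is not near it.
It also fails if it takes over 210 s, if anything falls off the work surface, if the arm or the gripper's body presses on something with over 40 N, if the wrist force passes 120 N, or if a joint passes its speed limit or range.

## Working session

There is one attempt and no reset: what is moved stays moved. The work goes in short steps, Python scripts to look and compute and a shell command to move; the robot and the scene stay as the last step left them, time stands still between calls to the robot, and variables do not carry over. Pictures are saved under pics/ and viewed, about 12 in all and at most 16, crops included, and the job is handed in when it is done.

```bash
mkdir -p pics; cat > h.py <<'E'
import numpy as np, cv2
from scipy.spatial.transform import Rotation as R
from plant import robot
def shot(n,f):
    i=robot.camera_info(n); p,d=robot.read_camera(n)
    np.savez('pics/'+f+'.npz',p=p,d=d,T=np.array(i['cam_to_world']),c=np.array([i['vertical_fov'],i['cx'],i['cy']]))
    cv2.imwrite('pics/'+f+'.png',p[:,:,::-1]); return i
class V:
    def __init__(s,f):
        z=np.load('pics/'+f+'.npz'); s.p,s.d,s.T=z['p'],z['d'],z['T']; s.fov,s.cx,s.cy=z['c']; s.f=240/np.tan(np.radians(s.fov/2))
    def w(s,u,v,z=None):
        r=np.array([(u-s.cx)/s.f,-(v-s.cy)/s.f,-1]); r=s.T[:3,:3]@r; o=s.T[:3,3]
        if z is None: return o+r*s.d[int(round(v)),int(round(u))]
        return o+r*(z-o[2])/r[2]
    def pix(s,P):
        q=s.T[:3,:3].T@(np.array(P)-s.T[:3,3]); return s.cx+s.f*q[0]/-q[2], s.cy-s.f*q[1]/-q[2]
    def crop(s,u0,v0,u1,v1,k,f):
        cv2.imwrite('pics/'+f+'.png',cv2.resize(s.p[v0:v1,u0:u1,::-1],None,fx=k,fy=k,interpolation=cv2.INTER_CUBIC))
def st():
    s=robot.read_state(); m=R.from_rotvec(s['orientation']).as_matrix()
    print('t',round(s['t'],2),'pos',np.round(s['tool_pos'],4),'x',np.round(m[:,0],3),'y',np.round(m[:,1],3),'z',np.round(m[:,2],3),'F',np.round(s['force'],1),'M',np.round(s['wrist_torque'],2),'op',round(s['opening'],4),'q',np.round(s['q'],2))
    return s,m
E
python3 - <<'E'
from h import *
for n in('top','side'):
    i=shot(n,n+'0'); print({k:np.round(v,3).tolist() if k=='cam_to_world' else v for k,v in i.items()})
st()
E
```

```text
{'vertical_fov': 44.79185686211086, 'cx': 323.66120385327713, 'cy': 246.92505455602853, 'cam_to_world': [[-0.02, 0.997, -0.068, 0.388], [-1.0, -0.02, 0.007, 0.037], [0.006, 0.068, 0.998, 1.695], [0.0, 0.0, 0.0, 1.0]]}
{'vertical_fov': 52.77242115978766, 'cx': 313.38941876574563, 'cy': 235.09916490873616, 'cam_to_world': [[-0.758, 0.421, -0.498, -0.031], [-0.653, -0.48, 0.587, 0.662], [0.008, 0.77, 0.638, 0.849], [0.0, 0.0, 0.0, 1.0]]}
t 0.1 pos [ 0.2072 -0.5625  0.1799] x [0.938 0.346 0.   ] y [ 0.346 -0.938 -0.002] z [-0.     0.002 -1.   ] F [ 0.1 -0.1 -1.1] M [ 0.03 -0.01 -0.01] op 0.0934 q [-1.3   0.13  1.49 -0.    1.52 -0.09]
```

View pics/top0.png

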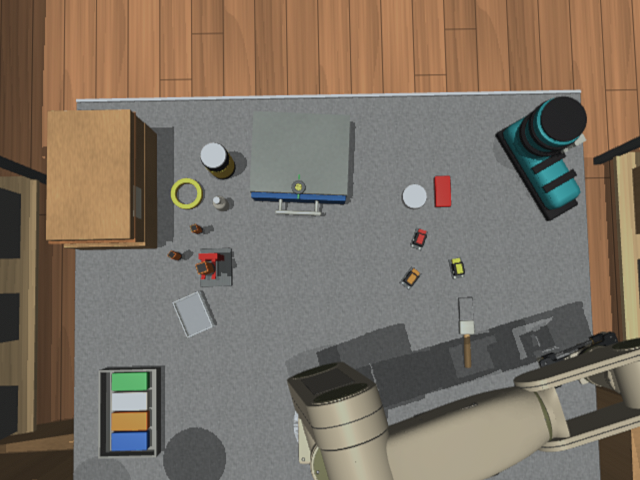

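View pics/side0.png

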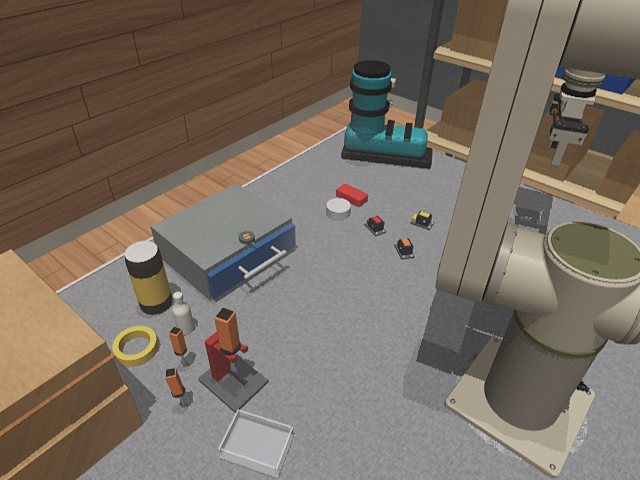

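The top view shows the stand with the large driver at about (208,265), the cabinet lock at (298,187), and toe pieces red (420,238), orange (412,277) and yellow (457,267). No green one is visible. The two small drivers stand at (197,229) and (175,255).

```bash
python3 - <<'E'
from h import *
v=V('top0'); s=V('side0')
for n,u,w,z in [('handle top',205,265,.21),('lock',298,187,.112),('cabTL',254,112,.1),('cabTR',352,116,.1),('cabBL',251,192,.1),('cabBR',347,195,.1),('hbarL',278,213,.062),('hbarR',321,215,.062),('red',420,238,.035),('org',412,277,.035),('yel',457,267,.035),('baseTL',201,248,.0),('baseTR',231,248,0),('baseBR',231,286,0)]:
    print(n,np.round(v.w(u,w,z),3),np.round(v.w(u,w),3))
for n,u,w in [('handle top',227,313),('lock',246,237),('fork lip',243,349)]: print('side',n,np.round(s.w(u,w),3))
a=cv2.resize(v.p[220:300,160:250,::-1],None,fx=6,fy=6,interpolation=2); b=cv2.resize(s.p[290:420,150:290,::-1],None,fx=3.7,fy=3.7,interpolation=2)[:480]
cv2.imwrite('pics/c1.png',cv2.resize(np.hstack([cv2.resize(a,(400,356)),cv2.resize(b,(400,356))]),None,fx=1,fy=1))
E
```

```text
handle top [0.449 0.33  0.21 ] [0.449 0.329 0.213]
lock [0.662 0.093 0.112] [0.663 0.093 0.111]
cabTL [0.878 0.212 0.1  ] [0.876 0.212 0.104]
cabTR [ 0.861 -0.061  0.1  ] [ 0.891 -0.067  0.001]
cabBL [0.653 0.223 0.1  ] [0.655 0.225 0.085]
cabBR [ 0.64  -0.042  0.1  ] [ 0.656 -0.047 -0.007]
hbarL [0.598 0.152 0.062] [ 0.606  0.157 -0.003]
hbarR [0.59  0.031 0.062] [0.597 0.031 0.004]
red [ 0.522 -0.251  0.035] [ 0.522 -0.251  0.035]
org [ 0.411 -0.225  0.035] [ 0.411 -0.224  0.04 ]
yel [ 0.437 -0.354  0.035] [ 0.437 -0.355  0.033]
baseTL [0.508 0.382 0.   ] [0.507 0.381 0.009]
baseTR [0.506 0.295 0.   ] [0.506 0.294 0.005]
baseBR [0.395 0.296 0.   ] [ 0.395  0.297 -0.004]
side handle top [0.443 0.333 0.209]
side lock [0.662 0.094 0.11 ]
side fork lip [0.418 0.329 0.126]
```

View pics/c1.png

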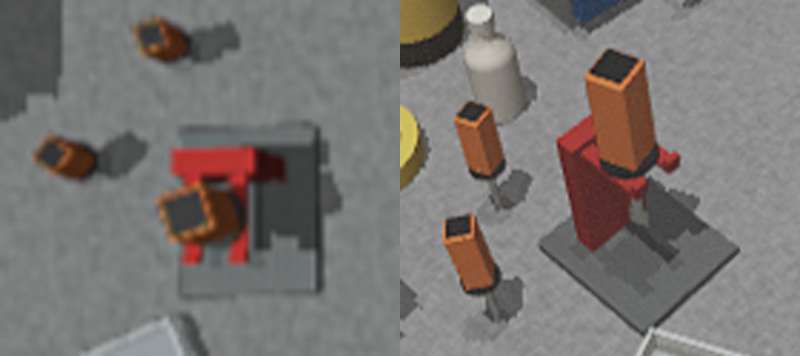

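The large driver hangs in the fork, with its handle turned about 14° from the stand's axes. The two smaller look-alikes stand to its left. I'll move the wrist over there.

```bash
cat >> h.py <<'E'
def to(pos,psi=None):
    s,m=st(); print('tool-frame mm',np.round(m.T@(np.array(pos)-s['tool_pos'])*1000,1),'psi',round(np.arctan2(m[1,0],m[0,0]),4), 'twist z', None if psi is None else round(-(psi-np.arctan2(m[1,0],m[0,0])),4))
E
python3 -m pendant '[{"translation":[20,-20,-30],"twist":[0,0,0],"grip":1},{"translation":[34,-30,-18],"twist":[0,0,0],"grip":1},{"translation":[34,-30,-18],"twist":[0,0,0],"grip":1},{"translation":[34,-30,-18],"twist":[0,0,0],"grip":1},{"translation":[34,-30,-18],"twist":[0,0,0],"grip":1},{"translation":[34,-30,-18],"twist":[0,0,0],"grip":1},{"translation":[34,-30,-18],"twist":[0,0,0],"grip":1},{"translation":[34,-30,-18],"twist":[0,0,0],"grip":1},{"translation":[34,-30,-18],"twist":[0,0,0],"grip":1},{"translation":[34,-30,-18],"twist":[0,0,0],"grip":1}]'; python3 -c "
from h import *
to([.42,.3,.38],1.3)"
```

```text
t: 1.1
tool_pos: [0.4139, -0.1683, 0.3712]
orientation: [-3.08, -0.533, 0.006]
force: [0.5, -1.1, -0.9]
opening: 0.0926
t 1.1 pos [ 0.4139 -0.1683  0.3712] x [ 0.942  0.336 -0.001] y [ 0.336 -0.942 -0.017] z [-0.007  0.015 -1.   ] F [ 0.5 -1.1 -0.9] M [-0.07 -0.03  0.03] op 0.0926 q [-0.51 -0.26  1.52  0.01  1.9   0.72]
tool-frame mm [ 163.  -439.1   -1.7] psi 0.3426 twist z -0.9574
```

```bash
python3 -m pendant '[{"translation":[16,-44,0],"twist":[0,0,0],"grip":1},{"translation":[16,-44,0],"twist":[0,0,0],"grip":1},{"translation":[16,-44,0],"twist":[0,0,0],"grip":1},{"translation":[16,-44,0],"twist":[0,0,0],"grip":1},{"translation":[16,-44,0],"twist":[0,0,0],"grip":1},{"translation":[16,-44,0],"twist":[0,0,0],"grip":1},{"translation":[16,-44,0],"twist":[0,0,0],"grip":1},{"translation":[16,-44,0],"twist":[0,0,0],"grip":1},{"translation":[16,-44,0],"twist":[0,0,0],"grip":1},{"translation":[14,-36,0],"twist":[0,0,0],"grip":1}]' | head -2; python3 - <<'E'
from h import *
i=shot('wrist','w1'); s,m=st(); T=np.array(i['cam_to_world']); print('cam in tool',np.round(m.T@(T[:3,3]-s['tool_pos']),3),'look',np.round(m.T@-T[:3,2],3),i['vertical_fov'],i['cx'],i['cy'])
E
```

```text
t: 2.1
tool_pos: [0.4149, 0.3111, 0.3777]
t 2.15 pos [0.414  0.3155 0.3764] x [ 0.941  0.339 -0.002] y [ 0.339 -0.94  -0.018] z [-0.008  0.016 -1.   ] F [-3.8  0.8 -1.3] M [0.05 0.14 0.02] op 0.0927 q [ 0.54 -0.08  1.35  0.02  1.87  1.77]
cam in tool [ 0.066  0.004 -0.206] look [-0.247  0.002  0.969] 59.76747118091618 323.32446912124277 242.6212414748836
```

View pics/w1.png

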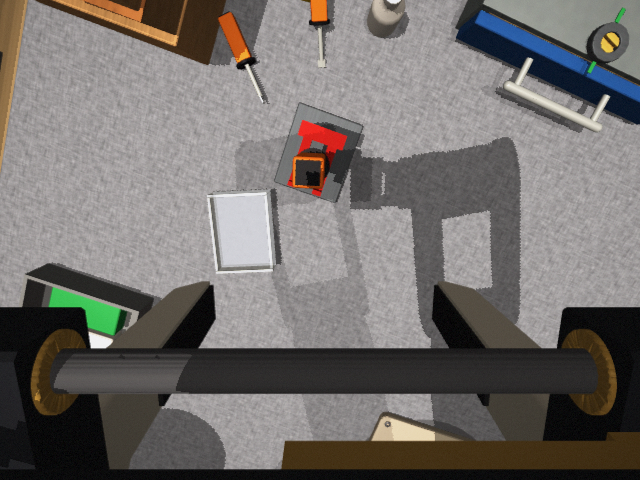

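The wrist view shows the driver's handle top at (309,173), the box at (242,230) and the lock at (610,42). I'll zoom in on the stand and the lock.

```bash
python3 - <<'E'
from h import *
v=V('w1')
for u,w,z in[(309,173,.21),(610,42,.112)]: print(np.round(v.w(u,w,z),4),np.round(v.w(u,w),4))
a=cv2.resize(v.p[100:210,260:370,::-1],(400,400),interpolation=2); b=cv2.resize(v.p[5:85,560:640,::-1],(400,400),interpolation=2)
cv2.imwrite('pics/c2.png',np.hstack([a,b]))
E
```

```text
[0.4431 0.337  0.21  ] [0.4432 0.337  0.2118]
[0.663  0.0914 0.112 ] [0.6652 0.0886 0.1065]
```

View pics/c2.png

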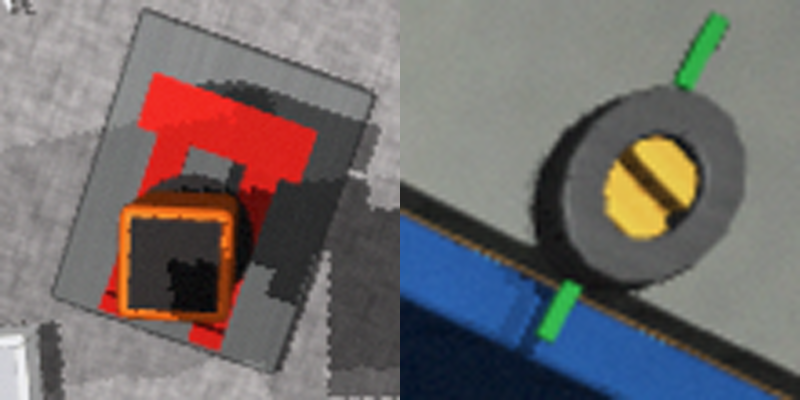

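```bash
python3 - <<'E'
from h import *
v=V('w1')
C=[v.w(260+x*.275,100+y*.275,.21) for x,y in[(122,207),(228,210),(222,317),(122,312)]]
print(np.round(C,4),np.mean(C,0))
for i in range(4):
    d=C[(i+1)%4]-C[i]; print(np.degrees(np.arctan2(d[1],d[0]))%90,np.linalg.norm(d))
def yaw(a,b,z):
    p=[v.w(560+(x-400)*.2,5+y*.2,z) for x,y in(a,b)]; d=p[1]-p[0]; print(np.round(p,4),np.degrees(np.arctan2(d[1],d[0])),np.linalg.norm(d))
yaw((622,157),(680,215),.110); yaw((543,338),(718,18),.102)
print('prongs'); 
for x,y,x2,y2 in[(160,140,103,308),(240,165,213,345),(150,75,310,130),(140,10,375,95)]:
    p=v.w(260+x*.275,100+y*.275,.12);q=v.w(260+x2*.275,100+y2*.275,.12);d=p-q;print(np.round(p,4),np.round(q,4),np.degrees(np.arctan2(d[1],d[0])))
to([.4431,.337,.30],1.8)
E
```

```text
[[0.4517 0.3543 0.21  ]
 [0.4596 0.33   0.21  ]
 [0.4349 0.3228 0.21  ]
 [0.4278 0.3463 0.21  ]] [0.44347589 0.33834427 0.21      ]
18.046212605357468 0.025531713187023287
16.299822607581604 0.025751107537129978
16.839117371032984 0.02452036714336452
18.573230012850107 0.02522366188034616
[[0.6666 0.0984 0.11  ]
 [0.6608 0.0818 0.11  ]] -109.23240547189607 0.01757672177830002
[[0.6329 0.0928 0.102 ]
 [0.6995 0.0889 0.102 ]] -3.357587885141473 0.06671647568368674
prongs
[0.4671 0.3556 0.12  ] [0.4144 0.3559 0.12  ] -0.2810137820645976
[0.4683 0.3309 0.12  ] [0.4151 0.3206 0.12  ] 10.92849310147054
[0.4836 0.3644 0.12  ] [0.4847 0.3149 0.12  ] 91.23752403199825
[0.4997 0.3729 0.12  ] [0.5003 0.3004 0.12  ] 90.48779236537328
t 2.15 pos [0.414  0.3155 0.3764] x [ 0.941  0.339 -0.002] y [ 0.339 -0.94  -0.018] z [-0.008  0.016 -1.   ] F [-3.8  0.8 -1.3] M [0.05 0.14 0.02] op 0.0927 q [ 0.54 -0.08  1.35  0.02  1.87  1.77]
tool-frame mm [34.8 -9.  76.5] psi 0.3463 twist z -1.4537
```

```bash
cat >> h.py <<'E'
def lev():
    s=robot.read_state(); m=R.from_rotvec(s['orientation']).as_matrix(); d=m.T@np.array([0,0,-1.]); print('level twist',np.round([-d[1],d[0]],4))
E
python3 -m pendant '[{"translation":[17,-4,25],"twist":[-0.018,0.002,0.042],"grip":1},{"translation":[17,-4,25],"twist":[0,0,0],"grip":1},{"translation":[2,0,25],"twist":[0,0,0],"grip":1},{"translation":[0,0,25],"twist":[0,0,0],"grip":1},{"translation":[0,0,25],"twist":[0,0,0],"grip":1},{"translation":[0,0,20],"twist":[0,0,0],"grip":1},{"translation":[0,0,0],"twist":[0,0,0],"grip":1},{"translation":[0,0,0],"twist":[0,0,0],"grip":1},{"translation":[0,0,0],"twist":[0,0,0],"grip":1},{"translation":[0,0,0],"twist":[0,0,0],"grip":1}]' | head -1; python3 - <<'E'
from h import *
shot('wrist','w2'); to([.444,.336,.171],.304); lev(); v=V('w2'); print(v.pix([.444,.336,.21]))
E
```

```text
t: 3.15
t 3.2 pos [0.4443 0.339  0.2247] x [ 0.952  0.305 -0.004] y [ 0.305 -0.952  0.002] z [-0.004 -0.003 -1.   ] F [0.4 0.1 0.9] M [-0.03 -0.07  0.01] op 0.0928 q [ 0.56  0.01  1.53 -0.    1.6   1.82]
tool-frame mm [-0.9  2.7 53.7] psi 0.3098 twist z 0.0058
level twist [0.0015 0.0044]
(np.float64(327.8401652366635), np.float64(264.19339140070093))
```

View pics/w2.png

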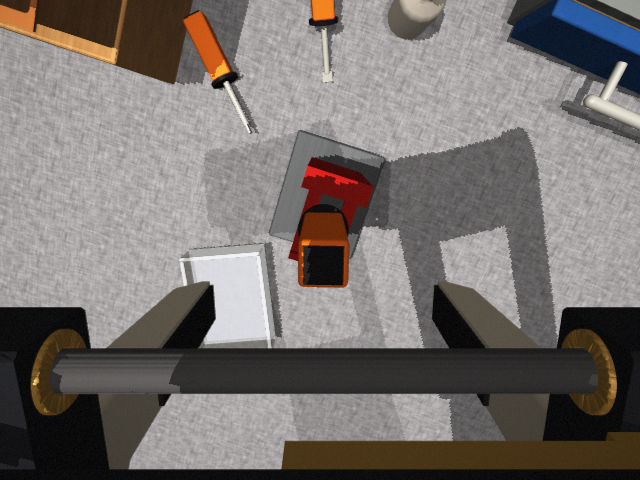

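The handle top shows at (323,265), centred between the fingers and square to them. I'll go down and grip it.

```bash
python3 -m pendant '[{"translation":[0,0,14],"twist":[0,0.004,0],"grip":1},{"translation":[0,0,14],"twist":[0,0,0],"grip":1},{"translation":[0,0,14],"twist":[0,0,0],"grip":1},{"translation":[0,0,12],"twist":[0,0,0],"grip":1},{"translation":[0,0,0],"twist":[0,0,0],"grip":0.3},{"translation":[0,0,0],"twist":[0,0,0],"grip":-0.2},{"translation":[0,0,0],"twist":[0,0,0],"grip":-0.8},{"translation":[0,0,0],"twist":[0,0,0],"grip":-0.8},{"translation":[0,0,0],"twist":[0,0,0],"grip":-0.8},{"translation":[0,0,0],"twist":[0,0,0],"grip":-0.8}]' 30; python3 - <<'E'
from h import *
to([.444,.336,.171],.304); lev()
E
```

```text
t: 4.2
tool_pos: [0.445, 0.3394, 0.1676]
orientation: [3.104, 0.485, 0.004]
force: [-0.8, 0.2, -0.9]
opening: 0.0497
t 4.2 pos [0.445  0.3394 0.1676] x [0.952 0.305 0.002] y [ 0.305 -0.952  0.001] z [ 0.003 -0.    -1.   ] F [-0.8  0.2 -0.9] M [ 0.03 -0.01  0.01] op 0.0497 q [ 0.56  0.03  1.62 -0.    1.49  1.82]
tool-frame mm [-2.   3.  -3.4] psi 0.3098 twist z 0.0058
level twist [ 0.0009 -0.0025]
```

```bash
python3 -m pendant '[{"translation":[0,0,0],"twist":[0,0,0],"grip":-0.8},{"translation":[0,0,0],"twist":[0,0,0],"grip":-0.8},{"translation":[0,0,0],"twist":[0,0,0],"grip":-0.8},{"translation":[0,0,0],"twist":[0,0,0],"grip":-0.8},{"translation":[0,0,0],"twist":[0,0,0],"grip":-0.8},{"translation":[0,0,0],"twist":[0,0,0],"grip":-0.8},{"translation":[0,0,0],"twist":[0,0,0],"grip":-0.8},{"translation":[0,0,0],"twist":[0,0,0],"grip":-0.8},{"translation":[0,0,0],"twist":[0,0,0],"grip":-0.8},{"translation":[0,0,0],"twist":[0,0,0],"grip":-0.8}]' 30; python3 - <<'E'
from h import *
to([.444,.336,.171],.304); lev()
E
```

```text
t: 5.2
tool_pos: [0.4455, 0.3396, 0.1684]
orientation: [-3.104, -0.485, -0.006]
force: [-0.5, -0.2, -0.2]
opening: 0.0274
t 5.2 pos [0.4455 0.3396 0.1684] x [0.952 0.305 0.004] y [ 0.305 -0.952  0.001] z [ 0.004  0.001 -1.   ] F [-0.5 -0.2 -0.2] M [-0.04 -0.02 -0.01] op 0.0274 q [ 0.56  0.03  1.62 -0.    1.49  1.82]
tool-frame mm [-2.5  3.  -2.6] psi 0.3098 twist z 0.0058
level twist [ 0.0006 -0.0039]
```

```bash
python3 -m pendant '[{"translation":[0,0,-12],"twist":[0,0,0],"grip":-0.8},{"translation":[0,0,-12],"twist":[0,0,0],"grip":-0.8},{"translation":[0,0,-12],"twist":[0,0,0],"grip":-0.8},{"translation":[-19,-6,0],"twist":[0,0,0],"grip":-0.8},{"translation":[-19,-6,0],"twist":[0,0,0],"grip":-0.8},{"translation":[-19,-6,0],"twist":[0,0,0],"grip":-0.8},{"translation":[-19,-6,0],"twist":[0,0,0],"grip":-0.8},{"translation":[0,0,-25],"twist":[0,0,0],"grip":-0.8},{"translation":[0,0,-25],"twist":[0,0,0],"grip":-0.8},{"translation":[0,0,0],"twist":[0,0,0],"grip":-0.8}]'; python3 - <<'E'
from h import *
shot('side','s2');v=V('s2'); s,m=st()
P=s['tool_pos']+np.array([0,0,-.126]); u,w=map(int,v.pix(P)); print(u,w,v.pix(s['tool_pos']))
u=min(max(u,60),580); w=min(max(w,60),420); v.crop(u-60,w-60,u+60,w+60,5,'c3'); lev()
E
```

```text
t: 6.2
tool_pos: [0.3631, 0.3397, 0.2667]
orientation: [-3.101, -0.484, -0.015]
force: [1.1, 0.4, -1.0]
opening: 0.0269
t 6.25 pos [0.3628 0.3394 0.2648] x [0.953 0.304 0.008] y [ 0.304 -0.953 -0.001] z [ 0.007  0.004 -1.   ] F [ 0.8  0.2 -1.3] M [ 0.01 -0.01  0.  ] op 0.0272 q [ 0.65 -0.18  1.64 -0.    1.67  1.91]
259 365 (np.float64(254.42652685364473), np.float64(317.2025346008355))
level twist [-0.0011 -0.0081]
```

View pics/c3.png

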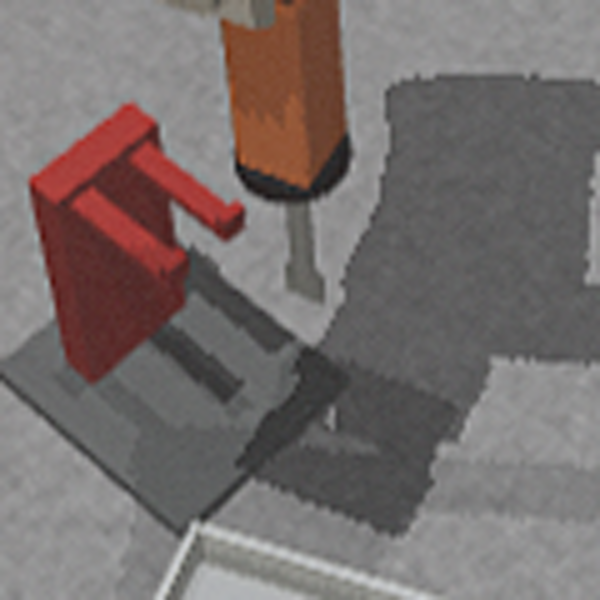

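The side crop shows the driver held clear of the fork, with the blade end running from (285,285) to (325,302).

```bash
python3 - <<'E'
from h import *
v=V('s2'); s,m=st(); P=s['tool_pos']+.1225*m[:,2]
for k in(0,1):
    a=np.array(v.pix(P+.007*m[:,k]));b=np.array(v.pix(P-.007*m[:,k])); print(k,(a-[199,305])*5,(b-[199,305])*5)
to([.572,.13,.29],1.236)
E
```

```text
t 6.25 pos [0.3628 0.3394 0.2648] x [0.953 0.304 0.008] y [ 0.304 -0.953 -0.001] z [ 0.007  0.004 -1.   ] F [ 0.8  0.2 -1.3] M [ 0.01 -0.01  0.  ] op 0.0272 q [ 0.65 -0.18  1.64 -0.    1.67  1.91]
0 [281.1999348 287.6605946] [317.10738079 301.37662747]
1 [308.58420898 278.94175997] [289.52236154 310.2482726 ]
t 6.25 pos [0.3628 0.3394 0.2648] x [0.953 0.304 0.008] y [ 0.304 -0.953 -0.001] z [ 0.007  0.004 -1.   ] F [ 0.8  0.2 -1.3] M [ 0.01 -0.01  0.  ] op 0.0272 q [ 0.65 -0.18  1.64 -0.    1.67  1.91]
tool-frame mm [135.7 263.1 -24.3] psi 0.3093 twist z -0.9267
```

The blade lies along tool x. I'll carry it to just short of the lock and turn it to the slot's direction.

```bash
python3 -m pendant '[{"translation":[10,20,-15],"twist":[0,0,0],"grip":-0.8},{"translation":[20,41,-15],"twist":[0,0,0],"grip":-0.8},{"translation":[20,41,0],"twist":[0,0,0],"grip":-0.8},{"translation":[20,41,0],"twist":[0,0,0],"grip":-0.8},{"translation":[20,41,0],"twist":[0,0,0],"grip":-0.8},{"translation":[20,41,0],"twist":[0,0,0],"grip":-0.8},{"translation":[20,41,0],"twist":[0,0,0],"grip":-0.8},{"translation":[20,41,0],"twist":[0,0,0],"grip":-0.8},{"translation":[20,41,0],"twist":[0,0,0],"grip":-0.8},{"translation":[12,20,0],"twist":[0,0,0],"grip":-0.8}]'; python3 -m pendant '[{"translation":[0,0,0],"twist":[0,0,-0.115],"grip":-0.8},{"translation":[0,0,0],"twist":[0,0,-0.115],"grip":-0.8},{"translation":[0,0,0],"twist":[0,0,-0.115],"grip":-0.8},{"translation":[0,0,0],"twist":[0,0,-0.115],"grip":-0.8},{"translation":[0,0,0],"twist":[0,0,-0.115],"grip":-0.8},{"translation":[0,0,0],"twist":[0,0,-0.115],"grip":-0.8},{"translation":[0,0,0],"twist":[0,0,-0.115],"grip":-0.8},{"translation":[0,0,0],"twist":[0,0,-0.115],"grip":-0.8},{"translation":[0,0,0],"twist":[0,0,0],"grip":-0.8},{"translation":[0,0,0],"twist":[0,0,0],"grip":-0.8}]'; python3 - <<'E'
from h import *
shot('wrist','w3'); to([.663,.0915,.25],1.236); lev(); v=V('w3'); print(v.pix([.663,.0915,.112]))
v.crop(200,60,460,320,2.3,'c4')
E
```

```text
t: 7.25
tool_pos: [0.6555, 0.0339, 0.2834]
orientation: [-3.099, -0.492, 0.004]
force: [0.5, 0.5, -1.2]
opening: 0.0274
t: 8.25
tool_pos: [0.6547, 0.026, 0.2628]
orientation: [-2.525, -1.838, 0.031]
force: [-0.6, -0.5, -1.6]
opening: 0.0271
t 8.3 pos [0.6546 0.0259 0.2627] x [ 0.307  0.952 -0.006] y [ 0.951 -0.307 -0.026] z [-0.027  0.003 -1.   ] F [ 0.1 -0.2 -1. ] M [-0.  -0.1  0. ] op 0.0274 q [-0.04  0.3   1.15  0.    1.72  0.27]
tool-frame mm [ 65.  -11.8  12.7] psi 1.2586 twist z 0.0226
level twist [-0.0263  0.0056]
(np.float64(314.0355119323107), np.float64(137.81823730219128))
```

View pics/c4.png

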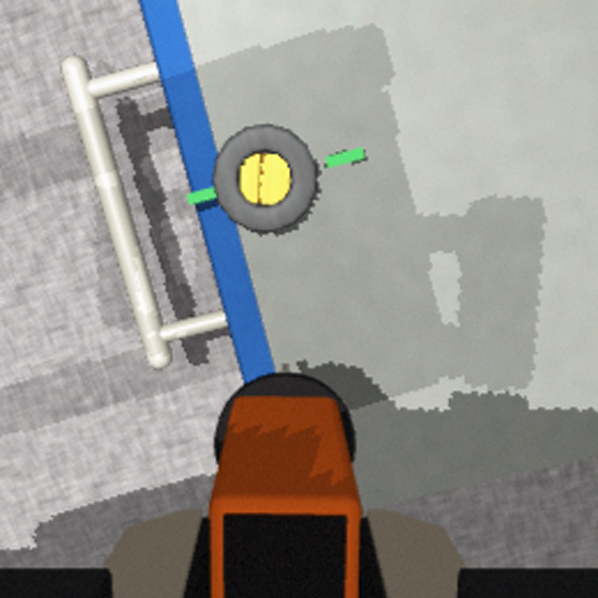

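The lock's head is at crop (265,179), and its slot runs nearly vertical from (262,152) to (264,204), which is close to the blade's direction.

```bash
python3 - <<'E'
from h import *
v=V('w3'); g=lambda x,y,z:v.w(200+x/2.3,60+y/2.3,z)
print(g(266,179,.112),g(265,179,.110)); a,b=g(264,206,.110),g(262,151,.110); d=b-a;print('slot',np.arctan2(d[1],d[0]),np.linalg.norm(d),(a+b)/2)
a,b=g(188,201,.1),g(366,154,.1);d=b-a;print('dash',np.arctan2(d[1],d[0]))
c=g(285,404,.2); 
# blade end lateral in tool frame assuming axis || tool z
L=g(265.5,179,.111); to([L[0],L[1],.245],None)
E
```

```text
[0.66426815 0.09108192 0.112     ] [0.66383424 0.09119979 0.11      ]
slot 1.2888127458532095 0.01925638144753798 [0.66318335 0.09152385 0.11      ]
dash -0.06339883162184212
t 8.3 pos [0.6546 0.0259 0.2627] x [ 0.307  0.952 -0.006] y [ 0.951 -0.307 -0.026] z [-0.027  0.003 -1.   ] F [ 0.1 -0.2 -1. ] M [-0.  -0.1  0. ] op 0.0274 q [-0.04  0.3   1.15  0.    1.72  0.27]
tool-frame mm [ 65.  -10.6  17.6] psi 1.2586 twist z None
```

```bash
python3 -m pendant '[{"translation":[0,0,0],"twist":[-0.026,0.006,-0.008],"grip":-0.8},{"translation":[12,-3,0],"twist":[0,0,0],"grip":-0.8},{"translation":[15,-3,0],"twist":[0,0,0],"grip":-0.8},{"translation":[15,-3,0],"twist":[0,0,0],"grip":-0.8},{"translation":[14,-3,0],"twist":[0,0,0],"grip":-0.8},{"translation":[10,-2,4],"twist":[0,0,0],"grip":-0.8},{"translation":[0,0,4],"twist":[0,0,0],"grip":-0.8},{"translation":[0,0,0],"twist":[0,0,0],"grip":-0.8},{"translation":[0,0,0],"twist":[0,0,0],"grip":-0.8},{"translation":[0,0,0],"twist":[0,0,0],"grip":-0.8}]' | head -1; python3 - <<'E'
from h import *
to([.6638,.0913,.24],1.27); lev()
E
```

```text
t: 9.3
t 9.3 pos [0.6616 0.1009 0.2518] x [ 0.306  0.952 -0.   ] y [ 0.952 -0.306 -0.004] z [-0.004  0.001 -1.   ] F [ 0.5  0.5 -1.2] M [-0.08 -0.05 -0.04] op 0.0272 q [0.07 0.31 1.16 0.   1.68 0.39]
tool-frame mm [-8.5  5.1 11.8] psi 1.2597 twist z -0.0103
level twist [-0.0038  0.0003]
```

```bash
python3 -m pendant '[{"translation":[-8,5,3],"twist":[-0.004,0,-0.01],"grip":-0.8},{"translation":[0,0,3],"twist":[0,0,0],"grip":-0.8},{"translation":[0,0,0],"twist":[0,0,0],"grip":-0.8},{"translation":[0,0,0],"twist":[0,0,0],"grip":-0.8},{"translation":[0,0,0],"twist":[0,0,0],"grip":-0.8},{"translation":[0,0,0],"twist":[0,0,0],"grip":-0.8},{"translation":[0,0,0],"twist":[0,0,0],"grip":-0.8},{"translation":[0,0,0],"twist":[0,0,0],"grip":-0.8},{"translation":[0,0,0],"twist":[0,0,0],"grip":-0.8},{"translation":[0,0,0],"twist":[0,0,0],"grip":-0.8}]' | head -1; python3 - <<'E'
from h import *
to([.6638,.0913,.235],1.27); lev(); shot('side','s3'); shot('top','t3'); v=V('s3'); s,m=st()
print(v.pix([.6638,.0913,.112]),v.pix(s['tool_pos']+.1234*m[:,2]))
v.crop(196,170,296,270,6,'c5')
E
```

```text
t: 10.3
t 10.3 pos [0.6643 0.089  0.2461] x [ 0.298  0.955 -0.   ] y [ 0.955 -0.298  0.002] z [ 0.001 -0.001 -1.   ] F [-0.2  0.6 -1.1] M [ 0.02 -0.05 -0.01] op 0.0275 q [ 0.06  0.31  1.17 -0.    1.66  0.36]
tool-frame mm [ 2.1 -1.2 11.1] psi 1.268 twist z -0.002
level twist [0.0016 0.0003]
t 10.4 pos [0.6644 0.0889 0.2461] x [ 0.298  0.955 -0.   ] y [ 0.955 -0.298  0.002] z [ 0.001 -0.001 -1.   ] F [-0.5 -0.1 -1.5] M [-0.01 -0.06 -0.03] op 0.0275 q [ 0.06  0.31  1.17 -0.    1.66  0.36]
(np.float64(246.2572056493829), np.float64(235.3114642740385)) (np.float64(246.43987965994444), np.float64(231.21447967223918))
```

View pics/c5.png

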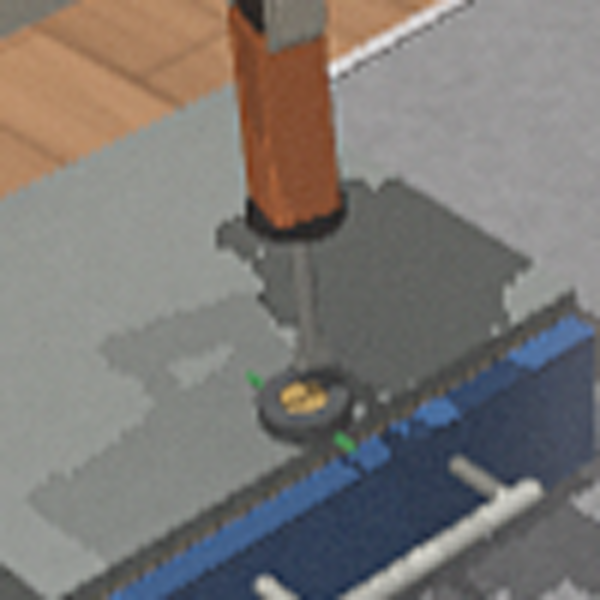

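The blade tip at crop (308,368) stands right above the lock at (304,398). I'll nudge it and lower gently.

```bash
python3 -m pendant '[{"translation":[2,-1,1],"twist":[0.001,0,0],"grip":-0.8},{"translation":[0,0,2],"twist":[0,0,0],"grip":-0.8},{"translation":[0,0,2],"twist":[0,0,0],"grip":-0.8},{"translation":[0,0,2],"twist":[0,0,0],"grip":-0.8},{"translation":[0,0,2],"twist":[0,0,0],"grip":-0.8},{"translation":[0,0,1],"twist":[0,0,0],"grip":-0.8},{"translation":[0,0,0],"twist":[0,0,0],"grip":-0.8},{"translation":[0,0,0],"twist":[0,0,0],"grip":-0.8},{"translation":[0,0,0],"twist":[0,0,0],"grip":-0.8},{"translation":[0,0,0],"twist":[0,0,0],"grip":-0.8}]' | head -1; python3 - <<'E'
from h import *
to([.6638,.0913,.229],1.27); lev()
E
```

```text
t: 11.4
t 11.4 pos [0.6638 0.0914 0.2347] x [ 0.298  0.955 -0.   ] y [ 0.955 -0.298 -0.   ] z [-0. -0. -1.] F [ 0.6  0.4 -1.3] M [-0.03 -0.07  0.01] op 0.027 q [ 0.06  0.31  1.19 -0.    1.65  0.36]
tool-frame mm [-0.1  0.   5.7] psi 1.268 twist z -0.002
level twist [-0.0001  0.0004]
```

```bash
python3 -m pendant '[{"translation":[0,0,1],"twist":[0,0,0],"grip":-0.8},{"translation":[0,0,1],"twist":[0,0,0],"grip":-0.8},{"translation":[0,0,1],"twist":[0,0,0],"grip":-0.8},{"translation":[0,0,1],"twist":[0,0,0],"grip":-0.8},{"translation":[0,0,1],"twist":[0,0,0],"grip":-0.8},{"translation":[0,0,1],"twist":[0,0,0],"grip":-0.8},{"translation":[0,0,0],"twist":[0,0,0],"grip":-0.8},{"translation":[0,0,0],"twist":[0,0,0],"grip":-0.8},{"translation":[0,0,0],"twist":[0,0,0],"grip":-0.8},{"translation":[0,0,0],"twist":[0,0,0],"grip":-0.8}]' | head -1; python3 - <<'E'
from h import *
to([.6638,.0913,.229],1.27); lev()
E
```

```text
t: 12.4
t 12.4 pos [0.6639 0.0913 0.2284] x [ 0.298  0.955 -0.   ] y [ 0.955 -0.298  0.   ] z [ 0. -0. -1.] F [ 0.3 -0.1 -0.7] M [-0.07 -0.05  0.01] op 0.0274 q [ 0.06  0.31  1.2  -0.    1.63  0.36]
tool-frame mm [-0.1 -0.1 -0.6] psi 1.268 twist z -0.002
level twist [0.0002 0.0003]
```

The blade is in the slot: its tip is at about 0.105 m with no contact force. I'll turn it clockwise.

```bash
python3 -m pendant '[{"translation":[0,0,0],"twist":[0,0,0.08],"grip":-0.8},{"translation":[0,0,0],"twist":[0,0,0.08],"grip":-0.8},{"translation":[0,0,0],"twist":[0,0,0.08],"grip":-0.8},{"translation":[0,0,0],"twist":[0,0,0.08],"grip":-0.8},{"translation":[0,0,0],"twist":[0,0,0.08],"grip":-0.8},{"translation":[0,0,0],"twist":[0,0,0.08],"grip":-0.8},{"translation":[0,0,0],"twist":[0,0,0.08],"grip":-0.8},{"translation":[0,0,0],"twist":[0,0,0.08],"grip":-0.8},{"translation":[0,0,0],"twist":[0,0,0.0],"grip":-0.8},{"translation":[0,0,0],"twist":[0,0,0],"grip":-0.8}]' | head -1; python3 - <<'E'
from h import *
to([.6638,.0913,.229],-.063); lev()
E
```

```text
t: 13.4
t 13.4 pos [0.664  0.0914 0.2286] x [0.822 0.569 0.   ] y [ 0.569 -0.822  0.001] z [ 0. -0. -1.] F [-0.3 -0.2 -1.2] M [-0.   -0.01  0.09] op 0.0269 q [ 0.06  0.31  1.2  -0.    1.63  1.03]
tool-frame mm [-0.2 -0.  -0.4] psi 0.6054 twist z 0.6684
level twist [ 0.0006 -0.    ]
```

```bash
python3 -m pendant '[{"translation":[0,0,0],"twist":[0,0,0.08],"grip":-0.8},{"translation":[0,0,0],"twist":[0,0,0.08],"grip":-0.8},{"translation":[0,0,0],"twist":[0,0,0.08],"grip":-0.8},{"translation":[0,0,0],"twist":[0,0,0.08],"grip":-0.8},{"translation":[0,0,0],"twist":[0,0,0.08],"grip":-0.8},{"translation":[0,0,0],"twist":[0,0,0.08],"grip":-0.8},{"translation":[0,0,0],"twist":[0,0,0.08],"grip":-0.8},{"translation":[0,0,0],"twist":[0,0,0.08],"grip":-0.8},{"translation":[0,0,0],"twist":[0,0,0.0],"grip":-0.8},{"translation":[0,0,0],"twist":[0,0,0],"grip":-0.8}]' | head -1; python3 - <<'E'
from h import *
to([.6638,.0913,.229],-.063); lev()
E
```

```text
t: 14.4
t 14.4 pos [0.6638 0.0918 0.2286] x [ 0.999 -0.035  0.   ] y [-0.035 -0.999  0.   ] z [ 0. -0. -1.] F [-0.4 -0.3 -2.9] M [ 0.08 -0.01  0.06] op 0.0273 q [ 0.06  0.31  1.2  -0.    1.63  1.67]
tool-frame mm [-0.   0.5 -0.4] psi -0.0349 twist z 0.0281
level twist [ 0.     -0.0001]
```

Now small steps to the stop, watching the moment.

```bash
python3 -m pendant '[{"translation":[0,0,0],"twist":[0,0,0.05],"grip":-0.8},{"translation":[0,0,0],"twist":[0,0,0.05],"grip":-0.8},{"translation":[0,0,0],"twist":[0,0,0.04],"grip":-0.8},{"translation":[0,0,0],"twist":[0,0,0],"grip":-0.8},{"translation":[0,0,0],"twist":[0,0,0],"grip":-0.8},{"translation":[0,0,0],"twist":[0,0,0],"grip":-0.8},{"translation":[0,0,0],"twist":[0,0,0],"grip":-0.8},{"translation":[0,0,0],"twist":[0,0,0],"grip":-0.8},{"translation":[0,0,0],"twist":[0,0,0],"grip":-0.8},{"translation":[0,0,0],"twist":[0,0,0],"grip":-0.8}]' | head -1; python3 - <<'E'
from h import *
to([.6638,.0913,.229],-.063); lev()
E
```

```text
t: 15.4
t 15.4 pos [0.6638 0.0918 0.2286] x [ 0.987 -0.159  0.   ] y [-0.159 -0.987  0.   ] z [ 0. -0. -1.] F [-0.1  0.1 -1.1] M [ 0.09 -0.02  0.05] op 0.0273 q [ 0.06  0.31  1.2  -0.    1.63  1.79]
tool-frame mm [ 0.1  0.5 -0.4] psi -0.1595 twist z -0.0965
level twist [ 0.     -0.0001]
```

```bash
python3 -m pendant '[{"translation":[0,0,0],"twist":[0,0,0.05],"grip":-0.8},{"translation":[0,0,0],"twist":[0,0,0.05],"grip":-0.8},{"translation":[0,0,0],"twist":[0,0,0],"grip":-0.8},{"translation":[0,0,0],"twist":[0,0,0],"grip":-0.8},{"translation":[0,0,0],"twist":[0,0,0],"grip":-0.8},{"translation":[0,0,0],"twist":[0,0,0],"grip":-0.8},{"translation":[0,0,0],"twist":[0,0,0],"grip":-0.8},{"translation":[0,0,0],"twist":[0,0,0],"grip":-0.8},{"translation":[0,0,0],"twist":[0,0,0],"grip":-0.8},{"translation":[0,0,0],"twist":[0,0,0],"grip":-0.8}]' | head -1; python3 - <<'E'
from h import *
to([.6638,.0913,.229],-.063); lev()
E
```

```text
t: 16.4
t 16.4 pos [0.6638 0.0919 0.2286] x [ 0.967 -0.255  0.   ] y [-0.255 -0.967 -0.   ] z [ 0.  0. -1.] F [ 0.1  0.1 -0.9] M [0.11 0.02 0.07] op 0.027 q [0.06 0.31 1.2  0.   1.63 1.89]
tool-frame mm [ 0.1  0.6 -0.4] psi -0.2575 twist z -0.1945
level twist [-0.0001 -0.0001]
```

```bash
python3 -m pendant '[{"translation":[0,0,0],"twist":[0,0,0.04],"grip":-0.8},{"translation":[0,0,0],"twist":[0,0,0.04],"grip":-0.8},{"translation":[0,0,0],"twist":[0,0,0],"grip":-0.8},{"translation":[0,0,0],"twist":[0,0,0],"grip":-0.8},{"translation":[0,0,0],"twist":[0,0,0],"grip":-0.8},{"translation":[0,0,0],"twist":[0,0,0],"grip":-0.8},{"translation":[0,0,0],"twist":[0,0,0],"grip":-0.8},{"translation":[0,0,0],"twist":[0,0,0],"grip":-0.8},{"translation":[0,0,0],"twist":[0,0,0],"grip":-0.8},{"translation":[0,0,0],"twist":[0,0,0],"grip":-0.8}]' | head -1; python3 - <<'E'
from h import *
to([.6638,.0913,.229],-.063); lev()
E
```

```text
t: 17.4
t 17.4 pos [0.6638 0.0919 0.2286] x [ 0.944 -0.33   0.   ] y [-0.33  -0.944 -0.   ] z [ 0.  0. -1.] F [ 0.3 -0.3 -1. ] M [ 0.08 -0.02  0.11] op 0.0274 q [0.06 0.31 1.2  0.   1.63 1.97]
tool-frame mm [ 0.2  0.5 -0.4] psi -0.3362 twist z -0.2732
level twist [-0. -0.]
```

```bash
python3 -m pendant '[{"translation":[0,0,0],"twist":[0,0,0.05],"grip":-0.8},{"translation":[0,0,0],"twist":[0,0,0.04],"grip":-0.8},{"translation":[0,0,0],"twist":[0,0,0],"grip":-0.8},{"translation":[0,0,0],"twist":[0,0,0],"grip":-0.8},{"translation":[0,0,0],"twist":[0,0,0],"grip":-0.8},{"translation":[0,0,0],"twist":[0,0,0],"grip":-0.8},{"translation":[0,0,0],"twist":[0,0,0],"grip":-0.8},{"translation":[0,0,0],"twist":[0,0,0],"grip":-0.8},{"translation":[0,0,0],"twist":[0,0,0],"grip":-0.8},{"translation":[0,0,0],"twist":[0,0,0],"grip":-0.8}]' | head -1; python3 - <<'E'
from h import *
to([.6638,.0913,.229],-.063); lev(); shot('side','s4'); v=V('s4'); v.crop(196,170,296,270,6,'c6')
E
```

```text
t: 18.4
t 18.4 pos [0.6637 0.0918 0.2286] x [ 0.911 -0.412 -0.   ] y [-0.412 -0.911  0.   ] z [-0. -0. -1.] F [ 0.2  0.  -1.4] M [0.07 0.07 0.2 ] op 0.0273 q [ 0.06  0.31  1.2  -0.    1.64  2.06]
tool-frame mm [ 0.3  0.4 -0.4] psi -0.4249 twist z -0.3619
level twist [0.0002 0.0001]
```

View pics/c6.png

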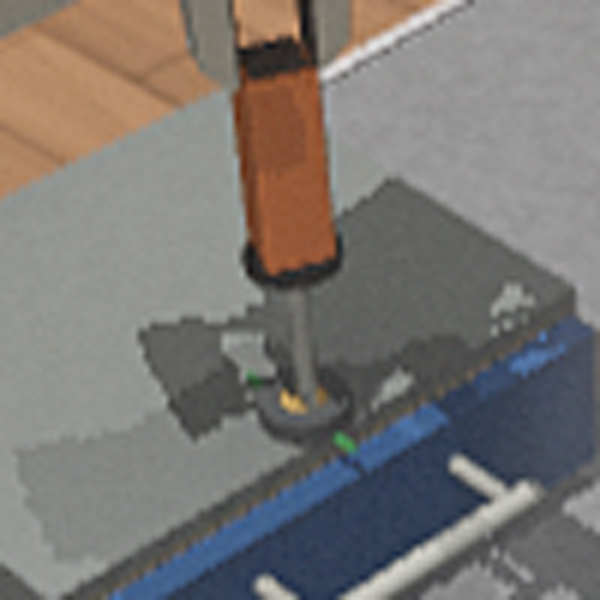

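The moment has risen to 0.2 N m, so the lock is at its stop. I'll ease back within the blade's play, lift, and look at the slot.

```bash
python3 -m pendant '[{"translation":[0,0,0],"twist":[0,0,-0.08],"grip":-0.8},{"translation":[0,0,0],"twist":[0,0,-0.08],"grip":-0.8},{"translation":[0,0,0],"twist":[0,0,0],"grip":-0.8},{"translation":[0,0,-4],"twist":[0,0,0],"grip":-0.8},{"translation":[0,0,-4],"twist":[0,0,0],"grip":-0.8},{"translation":[0,0,-10],"twist":[0,0,0],"grip":-0.8},{"translation":[0,0,-15],"twist":[0,0,0],"grip":-0.8},{"translation":[0,0,-20],"twist":[0,0,0],"grip":-0.8},{"translation":[-25,0,-10],"twist":[0,0,0],"grip":-0.8},{"translation":[-35,0,0],"twist":[0,0,0],"grip":-0.8}]' | head -1; python3 - <<'E'
from h import *
shot('wrist','w5'); v=V('w5'); to([.363,.3397,.29],.31);lev(); u,w=map(int,v.pix([.6638,.0913,.112])); print(u,w)
a=cv2.resize(v.p[max(w-40,0):w+40,u-40:u+40,::-1],(400,400),interpolation=2); b=cv2.resize(v.p[w:w+240,200:440,::-1],(400,400)); cv2.imwrite('pics/c7.png',np.hstack([a,b]))
E
```

```text
t: 19.45
t 19.5 pos [0.6024 0.1082 0.2974] x [ 0.964 -0.266 -0.002] y [-0.266 -0.964  0.   ] z [-0.002  0.    -1.   ] F [1.7 1.7 0.8] M [ 0.25 -0.03  0.03] op 0.0273 q [0.09 0.15 1.26 0.   1.74 1.93]
tool-frame mm [-292.4 -159.4    7.9] psi -0.2692 twist z -0.5792
level twist [0.0003 0.0019]
321 146
```

View pics/c7.png

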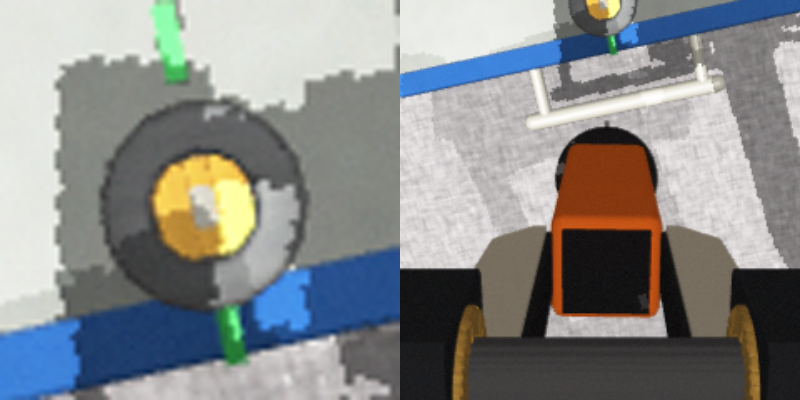

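```bash
python3 - <<'E'
from h import *
v=V('w5'); 
for w in range(134,160): print(w,' '.join('%3d'%round(1000*v.w(u,w)[2]) for u in range(307,336)))
E
```

```text
134 113 113 112 112 113 114 114 113 112 114 114 114 113 112 112 112 112 114 113 114 112 112 112 114 113 114 110 112 112
135 113 112 112 113 113 113 112 112 113 112 112 113 112 113 113 112 113 112 114 112 111 114 111 112 112 113 114 112 114
136 114 113 112 114 115 113 113 113 111 113 112 113 111 112 111 112 112 112 112 113 114 112 114 114 112 111 113 112 113
137 112 113 113 114 112 112 112 113 112 113 112 102  99 105 105 111 110 110 112 111 112 113 111 111 114 113 112 113 113
138 113 113 114 114 113 113 113 113 112 102 113 105 106 106 105 104 111 109 112 111 110 112 112 112 110 113 112 113 113
139 114 113 112 113 114 112 113 111 112 111 112 105 105 105 104 105 110 112 110 112 111 109 113 114 113 111 113 113 112
140 113 115 113 114 112 112 112 112 110 111 109 106 106 106 104 105 110 110 111 113 111 110 110 113 111 112 113 111 113
141 113 111 112 113 113 112 112 110 111 111 110 105 103 104 107 106 111 112 110 110 110 111 112 101 112 113 112 112 112
142 113 113 113 113 113 112 112 111 111 111 109 104 105 104 105 104 112 111 112 110 110 111 111 110 113 113 113 114 113
143 113 113 113 112 
[... 1319 characters left out ...]
 112 112 114 110 112 112 110 111 112 111 104 105 106 105 104 111 111 111 111 111 112 114 112 111 115
155 113 112 112 112 111 112 112 112 112 110 111 110 112 112 105 105 105 105 105 112 110 111 112 113 112 113 112 113 112
156 112 112 112 112 112 112 113 113 112 111 110 111 111 111 105 105 105 104 102 101 112 113 112 115 112 113 112 112 112
157 112 113 114 113 113 113 112 112 113 112 111 110 111 111  99 101 105 110 110 112 112 113 113 113 112 113 115 114 113
158 114 113 112 113 114 113 113 112 112 112 112 112 112 112 112 112 114 113 113 111 112 113 113 114 113 114 113 114 112
159 112 113 113 112 113 114 113 112 115 112 111 111 112 112 112 113 112 111 113 113 112 113 113 113 113 112 113 113 112
```

```bash
python3 - <<'E'
from h import *
v=V('w5'); P=[]
for w in range(138,157):
  for u in range(314,330):
    p=v.w(u,w)
    if .103<p[2]<.1085: P.append(v.w(u,w,.105)[:2])
P=np.array(P); c=P.mean(0); d=np.linalg.svd(P-c)[2][0]; print(len(P),c,np.arctan(d[1]/d[0]))
E
```

```text
97 [0.66340661 0.09152223] -0.06327289118062171
```

The slot's depth fit gives a yaw of −0.063, the same as the cabinet's axis, so the lock is fully open. I'll take the driver back to the fork.

```bash
python3 -m pendant '[{"translation":[-20,-10,0],"twist":[0,0,0],"grip":-0.8},{"translation":[-39,-21,0],"twist":[0,0,0],"grip":-0.8},{"translation":[-39,-21,0],"twist":[0,0,0],"grip":-0.8},{"translation":[-39,-21,0],"twist":[0,0,0],"grip":-0.8},{"translation":[-39,-21,0],"twist":[0,0,0],"grip":-0.8},{"translation":[-39,-21,0],"twist":[0,0,0],"grip":-0.8},{"translation":[-39,-21,0],"twist":[0,0,0],"grip":-0.8},{"translation":[-35,-19,0],"twist":[0,0,0],"grip":-0.8},{"translation":[0,0,0],"twist":[0,0,-0.1],"grip":-0.8},{"translation":[0,0,0],"twist":[0,0,-0.1],"grip":-0.8}]' | head -2; python3 -m pendant '[{"translation":[0,0,10],"twist":[0,0,-0.1],"grip":-0.8},{"translation":[0,0,15],"twist":[0,0,-0.1],"grip":-0.8},{"translation":[0,0,15],"twist":[0,0,-0.1],"grip":-0.8},{"translation":[0,0,15],"twist":[0,0,-0.07],"grip":-0.8},{"translation":[0,0,10],"twist":[0,0,0],"grip":-0.8},{"translation":[0,0,5],"twist":[0,0,0],"grip":-0.8},{"translation":[0,0,0],"twist":[0,0,0],"grip":-0.8},{"translation":[0,0,0],"twist":[0,0,0],"grip":-0.8},{"translation":[0,0,0],"twist":[0,0,0],"grip":-0.8},{"translation":[0,0,0],"twist":[0,0,0],"grip":-0.8}]' | head -2; python3 - <<'E'
from h import *
to([.4455,.3385,.2],.31);lev()
E
```

```text
t: 20.5
tool_pos: [0.3573, 0.3444, 0.3149]
t: 21.5
tool_pos: [0.3615, 0.3492, 0.2578]
t 21.5 pos [0.3615 0.3492 0.2578] x [0.952 0.305 0.036] y [ 0.306 -0.952 -0.011] z [ 0.031  0.022 -0.999] F [ 0.6 -0.4 -1.5] M [-0.03  0.01  0.02] op 0.0272 q [ 0.67 -0.2   1.67 -0.    1.63  1.93]
tool-frame mm [74.5 36.5 60.1] psi 0.3102 twist z 0.0002
level twist [-0.0111 -0.0362]
```

```bash
python3 -m pendant '[{"translation":[-2,5,10],"twist":[-0.011,-0.036,0],"grip":-0.8},{"translation":[0,5,15],"twist":[0,0,0],"grip":-0.8},{"translation":[0,0,15],"twist":[0,0,0],"grip":-0.8},{"translation":[0,0,10],"twist":[0,0,0],"grip":-0.8},{"translation":[0,0,6],"twist":[0,0,0],"grip":-0.8},{"translation":[0,0,0],"twist":[0,0,0],"grip":-0.8},{"translation":[0,0,0],"twist":[0,0,0],"grip":-0.8},{"translation":[0,0,0],"twist":[0,0,0],"grip":-0.8},{"translation":[0,0,0],"twist":[0,0,0],"grip":-0.8},{"translation":[0,0,0],"twist":[0,0,0],"grip":-0.8}]' | head -1; python3 - <<'E'
from h import *
to([.4455,.339,.2],.31);lev()
E
```

```text
t: 22.5
t 22.5 pos [0.3637 0.34   0.2   ] x [0.952 0.305 0.005] y [ 0.305 -0.952 -0.002] z [ 0.004  0.003 -1.   ] F [-0.7  0.9 -0.5] M [ 0.05 -0.06  0.01] op 0.0273 q [ 0.65 -0.16  1.74  0.    1.56  1.91]
tool-frame mm [77.6 25.9  0.4] psi 0.3098 twist z -0.0002
level twist [-0.002  -0.0049]
```

```bash
python3 -m pendant '[{"translation":[10,3,0],"twist":[-0.002,-0.005,0],"grip":-0.8},{"translation":[15,5,0],"twist":[0,0,0],"grip":-0.8},{"translation":[15,5,0],"twist":[0,0,0],"grip":-0.8},{"translation":[15,5,0],"twist":[0,0,0],"grip":-0.8},{"translation":[13,5,0],"twist":[0,0,0],"grip":-0.8},{"translation":[8,2,0],"twist":[0,0,0],"grip":-0.8},{"translation":[0,0,0],"twist":[0,0,0],"grip":-0.8},{"translation":[0,0,0],"twist":[0,0,0],"grip":-0.8},{"translation":[0,0,0],"twist":[0,0,0],"grip":-0.8},{"translation":[0,0,0],"twist":[0,0,0],"grip":-0.8}]' | head -1; python3 - <<'E'
from h import *
to([.4455,.339,.170],.31);lev()
E
```

```text
t: 23.5
t 23.5 pos [0.4508 0.34   0.2015] x [0.952 0.306 0.002] y [ 0.306 -0.952 -0.   ] z [ 0.002  0.001 -1.   ] F [-0.4  0.2 -1.7] M [-0.08  0.03  0.04] op 0.0271 q [ 0.56  0.02  1.56 -0.    1.55  1.82]
tool-frame mm [-5.4 -0.6 31.5] psi 0.3105 twist z 0.0005
level twist [-0.0003 -0.0019]
```

```bash
python3 -m pendant '[{"translation":[-5,-1,0],"twist":[0,0,0],"grip":-0.8},{"translation":[0,0,8],"twist":[0,0,0],"grip":-0.8},{"translation":[0,0,8],"twist":[0,0,0],"grip":-0.8},{"translation":[0,0,7],"twist":[0,0,0],"grip":-0.8},{"translation":[0,0,5],"twist":[0,0,0],"grip":-0.8},{"translation":[0,0,2],"twist":[0,0,0],"grip":-0.8},{"translation":[0,0,1],"twist":[0,0,0],"grip":-0.8},{"translation":[0,0,0],"twist":[0,0,0],"grip":-0.8},{"translation":[0,0,0],"twist":[0,0,0],"grip":-0.8},{"translation":[0,0,0],"twist":[0,0,0],"grip":-0.8}]' | head -1; python3 - <<'E'
from h import *
to([.4455,.339,.1685],.31);lev()
E
```

```text
t: 24.5
t 24.5 pos [0.4447 0.34   0.1688] x [0.952 0.307 0.004] y [ 0.307 -0.952 -0.001] z [ 0.003  0.002 -1.   ] F [ 0.1  0.3 -0.3] M [-0.06 -0.06 -0.03] op 0.0271 q [ 0.56  0.02  1.62 -0.    1.49  1.82]
tool-frame mm [0.5 1.2 0.3] psi 0.3117 twist z 0.0017
level twist [-0.0007 -0.0036]
```

```bash
python3 -m pendant '[{"translation":[0,0,0],"twist":[0,0,0],"grip":-0.3},{"translation":[0,0,0],"twist":[0,0,0],"grip":-0.1},{"translation":[0,0,0],"twist":[0,0,0],"grip":0.2},{"translation":[0,0,0],"twist":[0,0,0],"grip":0.4},{"translation":[0,0,0],"twist":[0,0,0],"grip":0.4},{"translation":[0,0,-10],"twist":[0,0,0],"grip":0.4},{"translation":[0,0,-20],"twist":[0,0,0],"grip":0.4},{"translation":[0,0,-30],"twist":[0,0,0],"grip":0.4},{"translation":[0,0,-40],"twist":[0,0,0],"grip":0.4},{"translation":[0,0,-20],"twist":[0,0,0],"grip":0.4}]'; python3 - <<'E'
from h import *
shot('side','s6'); v=V('s6'); v.crop(150,290,290,400,4,'c8'); shot('top','t6'); to([.56,.1,.25],-.063); lev()
E
```

```text
t: 25.5
tool_pos: [0.4423, 0.3385, 0.2913]
orientation: [3.102, 0.487, -0.004]
force: [-0.1, 0.5, 1.4]
opening: 0.0648
t 25.6 pos [0.4431 0.339  0.2918] x [ 0.952  0.307 -0.   ] y [ 0.307 -0.952  0.   ] z [-0. -0. -1.] F [ 0.4 -1.3  0.8] M [-0.01 -0.05  0.05] op 0.0651 q [ 0.56 -0.    1.43 -0.    1.72  1.82]
tool-frame mm [ 38.  263.3  41.8] psi 0.3117 twist z 0.3747
level twist [0.0002 0.0003]
```

View pics/c8.png

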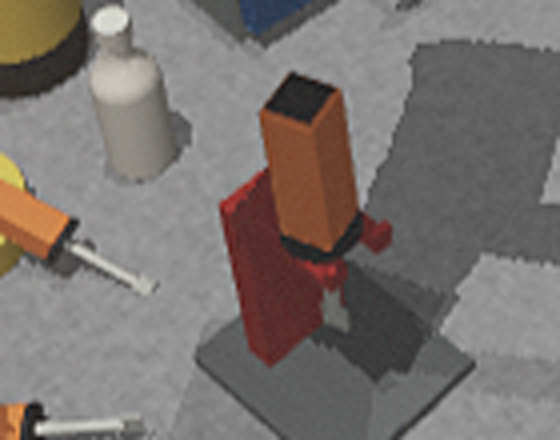

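The driver hangs back in its fork, collar on the prongs. Next I'll locate the drawer handle from the earlier wrist shots.

```bash
python3 - <<'E'
from h import *
v=V('w3'); g=lambda x,y,z:v.w(200+x/2.3,60+y/2.3,z)
a,b=g(75,65,.064),g(160,360,.064);print(a,b,np.linalg.norm(a-b),(a+b)/2)
v=V('w5'); g=lambda x,y,z:v.w(200+(x-400)*.6,146+y*.6,z)
a,b=g(532,122,.064),g(717,84,.064);print(a,b,np.linalg.norm(a-b),(a+b)/2)
E
```

```text
[0.60357057 0.15645796 0.064     ] [0.59530352 0.03383691 0.064     ] 0.12289941552662709 [0.59943704 0.09514744 0.064     ]
[0.60223522 0.15577518 0.064     ] [0.59410264 0.03591941 0.064     ] 0.12013136057684366 [0.59816893 0.09584729 0.064     ]
```

```bash
python3 -m pendant '[{"translation":[5,20,-5],"twist":[0,0,0],"grip":-0.2},{"translation":[11,43,0],"twist":[0,0,0],"grip":-0.48},{"translation":[11,43,0],"twist":[0,0,0],"grip":-0.48},{"translation":[11,43,0],"twist":[0,0,0],"grip":-0.48},{"translation":[11,43,0],"twist":[0,0,0],"grip":-0.48},{"translation":[11,43,0],"twist":[0,0,0],"grip":-0.48},{"translation":[11,43,0],"twist":[0,0,0],"grip":-0.48},{"translation":[0,0,0],"twist":[0,0,-0.12],"grip":-0.48},{"translation":[0,0,0],"twist":[0,0,-0.14],"grip":-0.48},{"translation":[0,0,0],"twist":[0,0,-0.14],"grip":-0.48}]' | head -1; python3 -m pendant '[{"translation":[0,0,0],"twist":[0,0,-0.14],"grip":-0.48},{"translation":[0,0,0],"twist":[0,0,-0.14],"grip":-0.48},{"translation":[0,0,0],"twist":[0,0,-0.14],"grip":-0.48},{"translation":[0,0,0],"twist":[0,0,-0.14],"grip":-0.48},{"translation":[0,0,0],"twist":[0,0,-0.14],"grip":-0.48},{"translation":[0,0,0],"twist":[0,0,-0.1],"grip":-0.48},{"translation":[0,0,0],"twist":[0,0,0],"grip":-0.48},{"translation":[0,0,0],"twist":[0,0,0],"grip":-0.48},{"translation":[0,0,0],"twist":[0,0,0],"grip":-0.48},{"translation":[0,0,0],"twist":[0,0,0],"grip":-0.48}]' | head -1; python3 - <<'E'
from h import *
to([.5985,.0955,.14],1.508);lev()
E
```

```text
t: 26.6
t: 27.6
t 27.6 pos [0.5941 0.0845 0.274 ] x [ 0.017  1.    -0.003] y [ 0.999 -0.017 -0.029] z [-0.029 -0.002 -1.   ] F [-0.6 -0.3 -0.1] M [-0.02 -0.1  -0.01] op 0.0239 q [ 0.06  0.14  1.31 -0.    1.72  0.07]
tool-frame mm [ 11.4   8.  133.8] psi 1.5537 twist z 0.0457
level twist [-0.0286  0.0027]
```

```bash
python3 -m pendant '[{"translation":[0,0,10],"twist":[-0.029,0.003,0.046],"grip":-0.48},{"translation":[6,2,20],"twist":[0,0,0],"grip":-0.48},{"translation":[5,2,30],"twist":[0,0,0],"grip":-0.48},{"translation":[0,0,30],"twist":[0,0,0],"grip":-0.48},{"translation":[0,0,20],"twist":[0,0,0],"grip":-0.48},{"translation":[0,0,14],"twist":[0,0,0],"grip":-0.48},{"translation":[0,0,0],"twist":[0,0,0],"grip":-0.48},{"translation":[0,0,0],"twist":[0,0,0],"grip":-0.48},{"translation":[0,0,0],"twist":[0,0,0],"grip":-0.48},{"translation":[0,0,0],"twist":[0,0,0],"grip":-0.48}]' | head -1; python3 - <<'E'
from h import *
to([.5985,.0955,.05],1.508);lev(); shot('wrist','w7'); v=V('w7'); print(v.pix([.5985,.0955,.066]))
cv2.imwrite('pics/w7h.png',v.p[120:440,160:480,::-1])
# depth profile of bar across tool y
s,m=st()
pts=[]
for r in range(120,420):
  for c in range(160,480):
    if v.d[r,c]>0:
      p=v.w(c,r)
      if .055<p[2]<.075 and abs(p[0]-.5985)<.03: pts.append(p)
pts=np.array(pts); print(len(pts)); 
if len(pts): 
  e=np.array([np.cos(-.063),np.sin(-.063)]); q=(pts[:,:2]-[.5985,.0955])@e; print(np.percentile(q,[2,25,50,75,98]))
E
```

```text
t: 28.6
t 28.6 pos [0.602  0.0956 0.1508] x [0.075 0.997 0.001] y [ 0.997 -0.075  0.01 ] z [ 0.01  0.   -1.  ] F [ 0.3 -0.5  0.1] M [-0.03 -0.06 -0.01] op 0.024 q [ 0.07  0.16  1.51 -0.    1.46  0.15]
tool-frame mm [ -0.5  -4.5 100.7] psi 1.4958 twist z -0.0122
level twist [ 0.0099 -0.001 ]
(np.float64(318.53564474710055), np.float64(234.48112826742704))
t 28.65 pos [0.6022 0.0957 0.151 ] x [0.075 0.997 0.001] y [ 0.997 -0.075  0.01 ] z [ 0.01  0.   -1.  ] F [ 0.4 -0.4 -0.3] M [-0.08 -0.09  0.01] op 0.024 q [ 0.07  0.16  1.51 -0.    1.46  0.15]
3310
[-0.00499948 -0.00183177  0.00145879  0.00480259  0.02326218]
```

View pics/w7h.png

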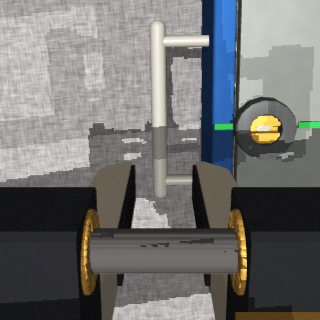

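The bar runs between the fingers, at crop column about 158. I'll centre on it and descend.

```bash
python3 -m pendant '[{"translation":[0,-3,0],"twist":[0.01,-0.001,-0.012],"grip":-0.48},{"translation":[0,0,20],"twist":[0,0,0],"grip":-0.48},{"translation":[0,0,15],"twist":[0,0,0],"grip":-0.48},{"translation":[0,0,10],"twist":[0,0,0],"grip":-0.48},{"translation":[0,0,10],"twist":[0,0,0],"grip":-0.48},{"translation":[0,0,4],"twist":[0,0,0],"grip":-0.48},{"translation":[0,0,0],"twist":[0,0,0],"grip":-0.48},{"translation":[0,0,0],"twist":[0,0,0],"grip":-0.48},{"translation":[0,0,0],"twist":[0,0,0],"grip":-0.48},{"translation":[0,0,0],"twist":[0,0,0],"grip":-0.48}]' | head -1; python3 - <<'E'
from h import *
to([.599,.0955,.05],1.508);lev()
E
```

```text
t: 29.65
t 29.65 pos [0.6017 0.0961 0.0937] x [0.061 0.998 0.001] y [ 0.998 -0.061  0.005] z [ 0.005  0.    -1.   ] F [0.6 0.8 0.2] M [-0.06 -0.06 -0.02] op 0.0239 q [0.07 0.2  1.57 0.   1.37 0.13]
tool-frame mm [-0.8 -2.8 43.7] psi 1.5102 twist z 0.0022
level twist [ 0.0051 -0.0008]
```

```bash
python3 -m pendant '[{"translation":[-1,-3,0],"twist":[0.005,0,0],"grip":-0.48},{"translation":[0,0,10],"twist":[0,0,0],"grip":-0.48},{"translation":[0,0,10],"twist":[0,0,0],"grip":-0.48},{"translation":[0,0,10],"twist":[0,0,0],"grip":-0.48},{"translation":[0,0,10],"twist":[0,0,0],"grip":-0.48},{"translation":[0,0,3],"twist":[0,0,0],"grip":-0.48},{"translation":[0,0,0],"twist":[0,0,0],"grip":-0.48},{"translation":[0,0,0],"twist":[0,0,0],"grip":-0.9},{"translation":[0,0,0],"twist":[0,0,0],"grip":-0.9},{"translation":[0,0,0],"twist":[0,0,0],"grip":-0.9}]' 20; python3 - <<'E'
from h import *
to([.599,.0955,.05],1.508);lev()
E
```

```text
t: 30.65
tool_pos: [0.5982, 0.0952, 0.0468]
orientation: [-2.287, -2.153, -0.0]
force: [0.1, -0.2, 1.0]
opening: 0.0065
t 30.65 pos [0.5982 0.0952 0.0468] x [0.061 0.998 0.001] y [ 0.998 -0.061 -0.001] z [-0.     0.001 -1.   ] F [ 0.1 -0.2  1. ] M [-0.08 -0.03  0.01] op 0.0065 q [0.07 0.25 1.61 0.   1.29 0.13]
tool-frame mm [ 0.3  0.8 -3.2] psi 1.5102 twist z 0.0022
level twist [-0.0005 -0.0007]
```

```bash
python3 -m pendant '[{"translation":[0,0,0],"twist":[0,0,0],"grip":-0.9},{"translation":[0,0,0],"twist":[0,0,0],"grip":-0.9},{"translation":[0,0,0],"twist":[0,0,0],"grip":-0.9},{"translation":[0,-3,0],"twist":[0,0,0],"grip":-0.9},{"translation":[0,-6,0],"twist":[0,0,0],"grip":-0.9},{"translation":[0,-8,0],"twist":[0,0,0],"grip":-0.9},{"translation":[0,-8,0],"twist":[0,0,0],"grip":-0.9},{"translation":[0,-8,0],"twist":[0,0,0],"grip":-0.9},{"translation":[0,-5,0],"twist":[0,0,0],"grip":-0.9},{"translation":[0,0,0],"twist":[0,0,0],"grip":-0.9}]' 20; python3 - <<'E'
from h import *
to([.599,.0955,.05],1.508);lev(); shot('side','s8'); v=V('s8'); v.crop(140,170,320,300,4,'c9')
E
```

```text
t: 31.65
tool_pos: [0.557, 0.0979, 0.0479]
orientation: [2.287, 2.153, 0.002]
force: [0.4, 0.3, 0.2]
opening: 0.0048
t 31.65 pos [0.557  0.0979 0.0479] x [0.06  0.998 0.001] y [ 0.998 -0.06   0.001] z [ 0.001  0.001 -1.   ] F [0.4 0.3 0.2] M [-0.08 -0.09  0.03] op 0.0048 q [0.08 0.14 1.73 0.   1.27 0.14]
tool-frame mm [ 0.1 42.1 -2.1] psi 1.5104 twist z 0.0024
level twist [ 0.001 -0.001]
```

View pics/c9.png

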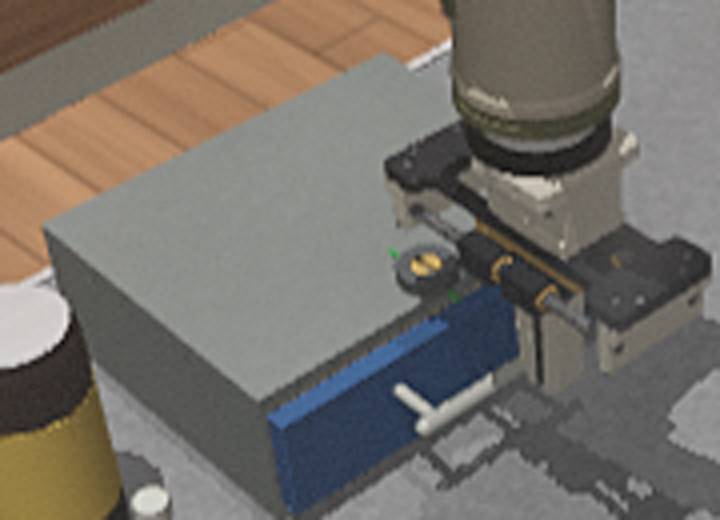

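```bash
python3 - <<'E'
from h import *
for f in('side0','s8'):
    v=V(f)
    print(f,[np.round(v.w(u,w),3).tolist() for u,w in[(243,277),(241,269),(246,274),(250,273)]])
V('s8').crop(235,225,315,285,9,'c10')
E
```

```text
side0 [[0.639, 0.136, 0.022], [0.629, 0.146, 0.063], [0.603, 0.154, 0.069], [0.601, 0.143, 0.066]]
s8 [[0.637, 0.137, 0.024], [0.627, 0.148, 0.065], [0.606, 0.151, 0.065], [0.6, 0.144, 0.066]]
```

View pics/c10.png

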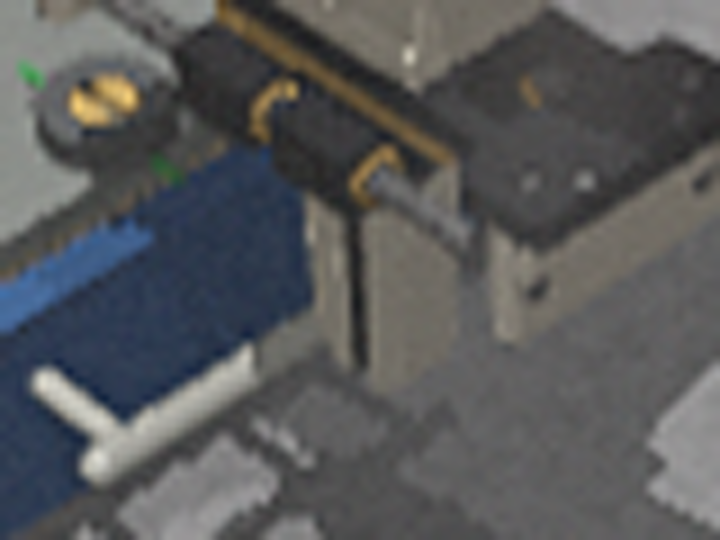

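```bash
python3 - <<'E'
from h import *
v=V('s8')
for u,w in[(276,262),(277,265),(277.5,267),(278,268),(272,262),(273,264),(274,265),(282,264),(270,250),(280,250)]: print(u,w,np.round(v.w(u,w),3))
print(v.pix([.557,.098,.048]))
st()
E
```

```text
276 262 [0.552 0.106 0.104]
277 265 [0.548 0.107 0.098]
277.5 267 [0.546 0.107 0.093]
278 268 [0.546 0.106 0.089]
272 262 [0.564 0.106 0.097]
273 264 [0.563 0.105 0.09 ]
274 265 [0.561 0.104 0.087]
282 264 [0.539 0.1   0.102]
270 250 [0.571 0.104 0.128]
280 250 [0.538 0.105 0.148]
(np.float64(277.69162502149754), np.float64(276.8439360187436))
t 31.7 pos [0.5574 0.0979 0.048 ] x [0.06  0.998 0.001] y [ 0.998 -0.06   0.001] z [ 0.001  0.001 -1.   ] F [-0.2 -0.6 -0.3] M [ 0.01 -0.04 -0.05] op 0.0048 q [0.08 0.14 1.73 0.   1.27 0.14]
```

```bash
python3 - <<'E'
from h import *
print('w2 finger tips, TCP',[.4443,.339,.2247])
v=V('w2')
for u,w in[(205,290),(205,310),(190,330),(440,290),(440,310)]: print(np.round(v.w(u,w),3))
v=V('w7'); print('w7 TCP .602,.0957,.151')
for u,w in[(280,290),(270,310),(265,330),(370,290),(375,310)]: print(np.round(v.w(u,w),3))
i=robot.camera_info('wrist');s,m=st();T=np.array(i['cam_to_world']);print(np.round(m.T@(T[:3,3]-s['tool_pos']),3))
E
```

```text
w2 finger tips, TCP [0.4443, 0.339, 0.2247]
[0.437 0.387 0.27 ]
[0.432 0.383 0.278]
[0.432 0.384 0.296]
[0.465 0.296 0.27 ]
[0.459 0.295 0.275]
w7 TCP .602,.0957,.151
[0.584 0.106 0.2  ]
[0.582 0.105 0.218]
[0.583 0.106 0.236]
[0.62  0.102 0.199]
[0.619 0.103 0.22 ]
t 31.7 pos [0.5574 0.0979 0.048 ] x [0.06  0.998 0.001] y [ 0.998 -0.06   0.001] z [ 0.001  0.001 -1.   ] F [-0.2 -0.6 -0.3] M [ 0.01 -0.04 -0.05] op 0.0048 q [0.08 0.14 1.73 0.   1.27 0.14]
[ 0.068 -0.001 -0.205]
```

```bash
cat > tip.py <<'E'
from h import *
def tip(f,pos,m):
    v=V(f); U,W=np.meshgrid(np.arange(640),np.arange(480)); r=np.stack([(U-v.cx)/v.f,-(W-v.cy)/v.f,-np.ones_like(U,float)],-1)*v.d[...,None]
    P=(r@v.T[:3,:3].T+v.T[:3,3]-pos)@m; P=P[v.d>0]
    k=(np.abs(P[:,0])<.012)&(np.abs(P[:,1])<.075)&(P[:,2]>-.1)&(P[:,2]<.03)
    h,e=np.histogram(P[k,2],bins=np.arange(-.1,.031,.004)); print([(round(a,3),int(n)) for a,n in zip(e,h)])
E
python3 - <<'E'
from tip import *
m=np.array([[.952,.305,-.004],[.305,-.952,-.003],[-.004,.002,-1]]); tip('w2',np.array([.4443,.339,.2247]),m)
m=np.array([[.075,.997,.01],[.997,-.075,0],[.001,.01,-1]]); tip('w7',np.array([.6022,.0957,.151]),m)
E
```

```text
[(np.float64(-0.1), 297), (np.float64(-0.096), 597), (np.float64(-0.092), 766), (np.float64(-0.088), 739), (np.float64(-0.084), 732), (np.float64(-0.08), 733), (np.float64(-0.076), 697), (np.float64(-0.072), 668), (np.float64(-0.068), 679), (np.float64(-0.064), 618), (np.float64(-0.06), 567), (np.float64(-0.056), 557), (np.float64(-0.052), 490), (np.float64(-0.048), 435), (np.float64(-0.044), 349), (np.float64(-0.04), 124), (np.float64(-0.036), 0), (np.float64(-0.032), 0), (np.float64(-0.028), 0), (np.float64(-0.024), 0), (np.float64(-0.02), 0), (np.float64(-0.016), 0), (np.float64(-0.012), 0), (np.float64(-0.008), 0), (np.float64(-0.004), 0), (np.float64(0.0), 0), (np.float64(0.004), 0), (np.float64(0.008), 400), (np.float64(0.012), 1724), (np.float64(0.016), 67), (np.float64(0.02), 2), (np.float64(0.024), 3)]
[(np.float64(-0.1), 172), (np.float64(-0.096), 210), (np.float64(-0.092), 342), (np.float64(-0.088), 350), (np.float64(-0.084), 385), (np.float64(-0.08), 371), (np.float64(-0.076), 380), (np.float64(-0.072), 370), (np.float64(-0.068), 409), (np.float64(-0.064), 425), (np.float64(-0.06), 391), (np.float64(-0.056), 334), (np.float64(-0.052), 333), (np.float64(-0.048), 289), (np.float64(-0.044), 174), (np.float64(-0.04), 80), (np.float64(-0.036), 0), (np.float64(-0.032), 0), (np.float64(-0.028), 0), (np.float64(-0.024), 0), (np.float64(-0.02), 0), (np.float64(-0.016), 0), (np.float64(-0.012), 0), (np.float64(-0.008), 0), (np.float64(-0.004), 0), (np.float64(0.0), 0), (np.float64(0.004), 0), (np.float64(0.008), 0), (np.float64(0.012), 0), (np.float64(0.016), 0), (np.float64(0.02), 0), (np.float64(0.024), 0)]
```

The fingertips as seen sit about 37 mm above the reported TCP, in both the wrist depth and the side view. My fingers closed above the bar, and the drawer hasn't moved. I'll go back over the bar and descend deeper, watching force.

```bash
python3 -m pendant '[{"translation":[0,0,-12],"twist":[0,0,0],"grip":-0.48},{"translation":[0,10,0],"twist":[0,0,0],"grip":-0.48},{"translation":[0,14,0],"twist":[0,0,0],"grip":-0.48},{"translation":[0,12,0],"twist":[0,0,0],"grip":-0.48},{"translation":[0,3,0],"twist":[0,0,0],"grip":-0.48},{"translation":[0,0,0],"twist":[0,0,0],"grip":-0.48},{"translation":[0,0,0],"twist":[0,0,0],"grip":-0.48},{"translation":[0,0,0],"twist":[0,0,0],"grip":-0.48},{"translation":[0,0,0],"twist":[0,0,0],"grip":-0.48},{"translation":[0,0,0],"twist":[0,0,0],"grip":-0.48}]' 20|head -1; python3 - <<'E'
from h import *
to([.599,.0955,.012],1.508);lev()
E
```

```text
t: 32.7
t 32.7 pos [0.6014 0.0952 0.0631] x [0.061 0.998 0.001] y [ 0.998 -0.061  0.005] z [ 0.005  0.001 -1.   ] F [0.2 0.9 0.5] M [-0.09 -0.07 -0.02] op 0.0239 q [0.07 0.23 1.59 0.   1.31 0.13]
tool-frame mm [ 0.  -2.6 51.1] psi 1.5101 twist z 0.0021
level twist [ 0.0052 -0.0014]
```

```bash
python3 -m pendant '[{"translation":[0,-2,0],"twist":[0.005,-0.001,0],"grip":-0.48},{"translation":[0,0,6],"twist":[0,0,0],"grip":-0.48},{"translation":[0,0,6],"twist":[0,0,0],"grip":-0.48},{"translation":[0,0,6],"twist":[0,0,0],"grip":-0.48},{"translation":[0,0,6],"twist":[0,0,0],"grip":-0.48},{"translation":[0,0,6],"twist":[0,0,0],"grip":-0.48},{"translation":[0,0,6],"twist":[0,0,0],"grip":-0.48},{"translation":[0,0,4],"twist":[0,0,0],"grip":-0.48},{"translation":[0,0,0],"twist":[0,0,0],"grip":-0.48},{"translation":[0,0,0],"twist":[0,0,0],"grip":-0.48}]' 20|head -1; python3 - <<'E'
from h import *
to([.599,.0955,.012],1.508);lev()
E
```

```text
t: 33.7
t 33.7 pos [0.5976 0.0954 0.0181] x [0.06  0.998 0.   ] y [ 0.998 -0.06  -0.003] z [-0.003  0.    -1.   ] F [ 0.4 -0.4 -0.4] M [-0.08 -0.05  0.04] op 0.0244 q [0.07 0.28 1.63 0.   1.24 0.13]
tool-frame mm [0.2 1.4 6.1] psi 1.5104 twist z 0.0024
level twist [-0.0027 -0.    ]
```

```bash
python3 -m pendant '[{"translation":[0,1,2],"twist":[-0.002,0,0],"grip":-0.48},{"translation":[0,0,2],"twist":[0,0,0],"grip":-0.48},{"translation":[0,0,1],"twist":[0,0,0],"grip":-0.6},{"translation":[0,0,0],"twist":[0,0,0],"grip":-0.95},{"translation":[0,0,0],"twist":[0,0,0],"grip":-0.95},{"translation":[0,0,0],"twist":[0,0,0],"grip":-0.95},{"translation":[0,0,0],"twist":[0,0,0],"grip":-0.95},{"translation":[0,0,0],"twist":[0,0,0],"grip":-0.95},{"translation":[0,0,0],"twist":[0,0,0],"grip":-0.95},{"translation":[0,0,0],"twist":[0,0,0],"grip":-0.95}]' 25|head -1; python3 - <<'E'
from h import *
to([.599,.0955,.012],1.508);lev()
E
```

```text
t: 34.7
t 34.7 pos [0.5996 0.0954 0.0138] x [0.06  0.998 0.   ] y [ 0.998 -0.06   0.001] z [ 0.001  0.    -1.   ] F [ 0.4  0.3 -1.2] M [-0.03 -0.09  0.01] op 0.0101 q [0.07 0.28 1.63 0.   1.23 0.13]
tool-frame mm [ 0.  -0.6  1.8] psi 1.5103 twist z 0.0023
level twist [ 0.0014 -0.0003]
```

The opening reads 10.1 mm, so the bar is held. Pulling now.

```bash
python3 -m pendant '[{"translation":[0,-5,0],"twist":[0,0,0],"grip":-0.95},{"translation":[0,-12,0],"twist":[0,0,0],"grip":-0.95},{"translation":[0,-18,0],"twist":[0,0,0],"grip":-0.95},{"translation":[0,-18,0],"twist":[0,0,0],"grip":-0.95},{"translation":[0,-18,0],"twist":[0,0,0],"grip":-0.95},{"translation":[0,-18,0],"twist":[0,0,0],"grip":-0.95},{"translation":[0,-18,0],"twist":[0,0,0],"grip":-0.95},{"translation":[0,-18,0],"twist":[0,0,0],"grip":-0.95},{"translation":[0,-10,0],"twist":[0,0,0],"grip":-0.95},{"translation":[0,-5,0],"twist":[0,0,0],"grip":-0.95}]' |head -1; python3 - <<'E'
from h import *
to([.4338,.1059,.0138],1.508);lev()
E
```

```text
t: 35.7
t 35.7 pos [0.4561 0.104  0.0138] x [0.061 0.998 0.001] y [ 0.998 -0.061  0.009] z [ 0.009  0.    -1.   ] F [ 1.2 -0.1 -2.7] M [-0.05 -0.23 -0.01] op 0.0098 q [ 0.12 -0.09  2.03 -0.    1.19  0.18]
tool-frame mm [  0.5 -22.4  -0.2] psi 1.51 twist z 0.002
level twist [ 0.0086 -0.0009]
```

```bash
python3 -m pendant '[{"translation":[0,-8,0],"twist":[0.008,0,0],"grip":-0.95},{"translation":[0,-6,0],"twist":[0,0,0],"grip":-0.95},{"translation":[0,-5,0],"twist":[0,0,0],"grip":-0.95},{"translation":[0,-4,0],"twist":[0,0,0],"grip":-0.95},{"translation":[0,-3,0],"twist":[0,0,0],"grip":-0.95},{"translation":[0,-3,0],"twist":[0,0,0],"grip":-0.95},{"translation":[0,-2,0],"twist":[0,0,0],"grip":-0.95},{"translation":[0,0,0],"twist":[0,0,0],"grip":-0.95},{"translation":[0,0,0],"twist":[0,0,0],"grip":-0.95},{"translation":[0,0,0],"twist":[0,0,0],"grip":-0.95}]' |head -1; python3 - <<'E'
from h import *
to([.4338,.1059,.0138],1.508);lev()
E
```

```text
t: 36.7
t 36.7 pos [0.4355 0.1053 0.0138] x [0.062 0.998 0.003] y [ 0.998 -0.062  0.025] z [ 0.025  0.001 -1.   ] F [ 1.4 -1.2 -2. ] M [-0.01 -0.25  0.03] op 0.0102 q [ 0.12 -0.17  2.1  -0.    1.18  0.19]
tool-frame mm [ 0.5 -1.7 -0.1] psi 1.5084 twist z 0.0004
level twist [ 0.0251 -0.0028]
```

```bash
python3 -m pendant '[{"translation":[0,-3,0],"twist":[0.02,0,0],"grip":-0.95},{"translation":[0,-3,0],"twist":[0,0,0],"grip":-0.95},{"translation":[0,-3,0],"twist":[0,0,0],"grip":-0.95},{"translation":[0,0,0],"twist":[0,0,0],"grip":-0.95},{"translation":[0,0,0],"twist":[0,0,0],"grip":-0.95},{"translation":[0,0,0],"twist":[0,0,0],"grip":-0.95},{"translation":[0,0,0],"twist":[0,0,0],"grip":-0.95},{"translation":[0,0,0],"twist":[0,0,0],"grip":-0.95},{"translation":[0,0,0],"twist":[0,0,0],"grip":-0.95},{"translation":[0,0,0],"twist":[0,0,0],"grip":-0.95}]' |head -1; python3 - <<'E'
from h import *
to([.4338,.1059,.0138],1.508);lev()
E
```

```text
t: 37.7
t 37.7 pos [0.4353 0.1054 0.0138] x [0.063 0.998 0.004] y [ 0.998 -0.063  0.022] z [ 0.022  0.003 -1.   ] F [ 2.2  0.9 -3.3] M [-0.   -0.39 -0.01] op 0.0104 q [ 0.12 -0.16  2.1  -0.    1.19  0.19]
tool-frame mm [ 0.4 -1.5 -0. ] psi 1.5078 twist z -0.0002
level twist [ 0.0218 -0.004 ]
```

The drawer is at its stop (about 0.1655 m). I'll release, rise and go look at the toe pieces.

```bash
python3 -m pendant '[{"translation":[0,0,0],"twist":[0,0,0],"grip":-0.6},{"translation":[0,0,0],"twist":[0,0,0],"grip":-0.5},{"translation":[0,0,0],"twist":[0,0,0],"grip":-0.5},{"translation":[0,0,-10],"twist":[0,0,0],"grip":-0.5},{"translation":[0,0,-20],"twist":[0,0,0],"grip":-0.5},{"translation":[0,0,-40],"twist":[0,0,0],"grip":-0.5},{"translation":[0,0,-45],"twist":[0,0,0],"grip":0},{"translation":[0,0,-45],"twist":[0.02,-0.004,0],"grip":0.5},{"translation":[-30,0,-30],"twist":[0,0,0],"grip":1},{"translation":[-45,0,-20],"twist":[0,0,0],"grip":1}]' |head -2;python3 -m pendant '[{"translation":[-45,0,-10],"twist":[0,0,0],"grip":1},{"translation":[-48,0,0],"twist":[0,0,0],"grip":1},{"translation":[-48,0,0],"twist":[0,0,0],"grip":1},{"translation":[-48,0,0],"twist":[0,0,0],"grip":1},{"translation":[-45,0,0],"twist":[0,0,0],"grip":1},{"translation":[-45,0,0],"twist":[0,0,0],"grip":1},{"translation":[-30,0,0],"twist":[0,0,0],"grip":1},{"translation":[0,0,0],"twist":[0,0,0],"grip":1},{"translation":[0,0,0],"twist":[0,0,0],"grip":1},{"translation":[0,0,0],"twist":[0,0,0],"grip":1}]' |head -1; python3 - <<'E'
from h import *
st();lev(); shot('wrist','w9'); shot('top','t9'); shot('side','s9')
a=cv2.imread('pics/w9.png')[:300]; b=V('s9').p[:,:,::-1]; t=V('t9').p[:,:,::-1]
cv2.imwrite('pics/c11.png',np.vstack([a,np.hstack([b[100:380,150:470],t[120:400,230:550]])]))
E
```

```text
t: 38.7
tool_pos: [0.4224, 0.0318, 0.2326]
t: 39.7
t 39.7 pos [ 0.4038 -0.2924  0.2595] x [ 0.059  0.998 -0.006] y [ 0.998 -0.059  0.011] z [ 0.01  -0.007 -1.   ] F [-0.2  0.1 -0.5] M [-0.03 -0.1  -0.02] op 0.0931 q [-0.73 -0.18  1.65  0.    1.66 -0.67]
level twist [0.0108 0.0065]
```

View pics/c11.png

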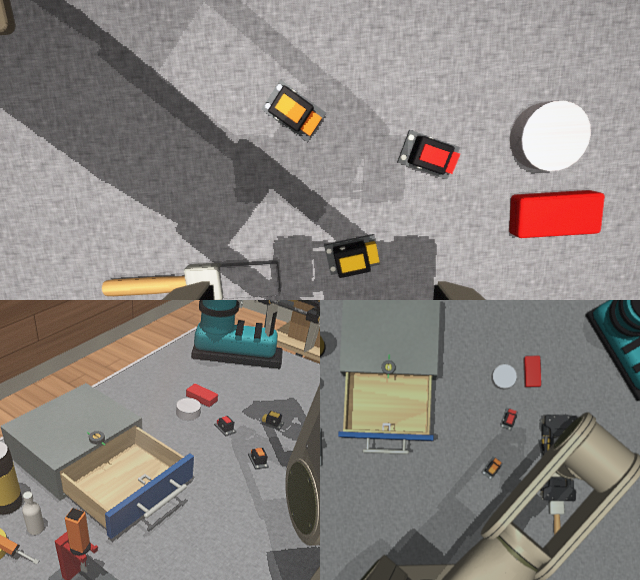

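The drawer is open. Three toe pieces are present: orange with its cap at wrist (290,108), red at (435,157) and yellow at (352,258). There is no green one. The picture budget is now used up (16), so from here I check by numbers: colour and depth.

```bash
cat > toes.py <<'E'
from h import *
H={'orange':(9,21),'yellow':(22,34),'red':(0,5),'green':(40,85)}
def find(f,lim=(.3,.7,-.5,.05),names=H,zr=(.008,.05)):
    v=V(f); U,W=np.meshgrid(np.arange(640),np.arange(480)); r=np.stack([(U-v.cx)/v.f,-(W-v.cy)/v.f,-np.ones_like(U,float)],-1)*v.d[...,None]
    P=r@v.T[:3,:3].T+v.T[:3,3]; hsv=cv2.cvtColor(v.p,cv2.COLOR_RGB2HSV)
    for n in names:
        a,b=H[n]; h=hsv[...,0]; k=(h>=a)&(h<=b)
        if n=='red': k|=h>=175
        k&=(hsv[...,1]>150)&(hsv[...,2]>60)&(v.d>0)&(P[...,2]>zr[0])&(P[...,2]<zr[1])&(P[...,0]>lim[0])&(P[...,0]<lim[1])&(P[...,1]>lim[2])&(P[...,1]<lim[3])
        c,L,S,C=cv2.connectedComponentsWithStats(cv2.dilate(k.astype(np.uint8),np.ones((5,5))))
        for i in range(1,c):
            q=P[(L==i)&k]
            if len(q)<40: continue
            hi=q[q[:,2]>zr[1]-.021]; lo=q[q[:,2]<zr[1]-.023]
            if len(hi)<10: hi=q
            d=(lo.mean(0)-hi.mean(0)) if len(lo)>5 else np.zeros(3)
            (cx,cy),sz,_=cv2.minAreaRect((hi[:,:2]*1000).astype(np.float32))
            print(n,len(hi),len(lo),'cap',np.round([cx/1000,cy/1000],4),np.round(hi.mean(0),4),'size',np.round(sz),'yaw',np.round(np.arctan2(d[1],d[0]),3),'dist',np.round(np.hypot(*d[:2]),3))
E
python3 - <<'E'
from toes import *
find('w9'); print(); find('t9'); find('t6')
to([.4,-.2,.1])
E
```

```text
orange 258 268 cap [ 0.3783 -0.1984] [ 0.3824 -0.202   0.0355] size [17. 27.] yaw -0.641 dist 0.018
orange 64 34 cap [ 0.4345 -0.36  ] [ 0.4352 -0.361   0.0335] size [34. 22.] yaw 0.585 dist 0.023
yellow 222 0 cap [ 0.374  -0.1949] [ 0.3738 -0.1945  0.0357] size [15. 14.] yaw 0.0 dist 0.0
yellow 336 181 cap [ 0.4345 -0.3586] [ 0.4323 -0.3604  0.0358] size [31. 19.] yaw 0.154 dist 0.024
red 474 151 cap [ 0.5213 -0.254 ] [ 0.5199 -0.2527  0.0354] size [20. 31.] yaw -0.365 dist 0.025
red 1137 744 cap [ 0.6569 -0.3238] [ 0.6573 -0.3243  0.0296] size [86. 42.] yaw 2.75 dist 0.023

orange 47 27 cap [ 0.3815 -0.199 ] [ 0.3797 -0.1982  0.036 ] size [16. 28.] yaw -0.652 dist 0.023
red 187 192 cap [ 0.6577 -0.3208] [ 0.6571 -0.32    0.0319] size [44. 84.] yaw -2.762 dist 0.004
red 52 18 cap [ 0.5238 -0.2516] [ 0.5209 -0.251   0.0353] size [16. 35.] yaw -0.382 dist 0.023
orange 44 17 cap [ 0.4106 -0.2237] [ 0.408  -0.2232  0.0353] size [18. 29.] yaw -0.58 dist 0.021
red 202 188 cap [ 0.6577 -0.322 ] [ 0.6581 -0.3215  0.0322] size [83. 43.] yaw 2.887 dist 0.004
red 49 19 cap [ 0.5244 -0.2512] [ 0.5215 -0.2505  0.0362] size [16. 33.] yaw -0.45 dist 0.022
t 39.85 pos [ 0.4042 -0.292   0.2594] x [ 0.057  0.998 -0.007] y [ 0.998 -0.057  0.011] z [ 0.011 -0.007 -1.   ] F [ 0.4 -0.4 -0.1] M [-0.06 -0.1  -0.02] op 0.0931 q [-0.73 -0.18  1.65  0.    1.66 -0.67]
tool-frame mm [ 92.7 -11.2 158.7] psi 1.5135 twist z None
```

```bash
sed -i "s/^H={/H={'oy':(8,34),/" toes.py; python3 - <<'E'
from toes import *
find('w9',names=['oy','red']); find('t0' if 0 else 'top0',names=['oy','red','green'])
E
```

```text
oy 480 268 cap [ 0.3783 -0.1984] [ 0.3784 -0.1985  0.0356] size [17. 27.] yaw -0.657 dist 0.024
oy 400 215 cap [ 0.4349 -0.3603] [ 0.4327 -0.3605  0.0354] size [35. 22.] yaw 0.219 dist 0.024
red 474 151 cap [ 0.5213 -0.254 ] [ 0.5199 -0.2527  0.0354] size [20. 31.] yaw -0.365 dist 0.025
red 1137 744 cap [ 0.6569 -0.3238] [ 0.6573 -0.3243  0.0296] size [86. 42.] yaw 2.75 dist 0.023
oy 44 19 cap [ 0.4101 -0.2244] [ 0.4079 -0.2225  0.0357] size [17. 31.] yaw -0.643 dist 0.023
red 197 173 cap [ 0.6569 -0.321 ] [ 0.6575 -0.3205  0.0319] size [82. 43.] yaw -3.083 dist 0.006
red 48 19 cap [ 0.5241 -0.2518] [ 0.5206 -0.2504  0.0359] size [17. 33.] yaw -0.414 dist 0.024
```

Orange has already been knocked about 4 cm. I'll pick yellow first.

```bash
python3 -m pendant '[{"translation":[-33,16,0],"twist":[0.01,0.006,0],"grip":0.4},{"translation":[-33,16,0],"twist":[0,0,0.13],"grip":0.4},{"translation":[0,0,10],"twist":[0,0,0.145],"grip":0.4},{"translation":[0,0,15],"twist":[0,0,0.145],"grip":0.4},{"translation":[0,0,15],"twist":[0,0,0.145],"grip":0.4},{"translation":[0,0,15],"twist":[0,0,0.145],"grip":0.4},{"translation":[0,0,15],"twist":[0,0,0.145],"grip":0.4},{"translation":[0,0,15],"twist":[0,0,0.145],"grip":0.4},{"translation":[0,0,15],"twist":[0,0,0.145],"grip":0.4},{"translation":[0,0,0],"twist":[0,0,0.145],"grip":0.4}]' |head -1; python3 - <<'E'
from h import *
to([.4325,-.3605,.05],.21);lev()
E
```

```text
t: 40.85
t 40.85 pos [ 0.438  -0.351   0.1564] x [0.982 0.19  0.001] y [ 0.19  -0.982 -0.   ] z [ 0.001  0.001 -1.   ] F [0.7 0.7 0.1] M [ 0.03  0.04 -0.07] op 0.065 q [-0.77  0.04  1.63  0.    1.47  0.61]
tool-frame mm [ -7.3   8.3 106.4] psi 0.1911 twist z -0.0189
level twist [-0.0005 -0.0015]
```

```bash
python3 -m pendant '[{"translation":[-4,4,10],"twist":[0,0,0],"grip":0.4},{"translation":[-3,4,20],"twist":[0,0,0],"grip":0.4},{"translation":[0,0,20],"twist":[0,0,0],"grip":0.4},{"translation":[0,0,20],"twist":[0,0,0],"grip":0.4},{"translation":[0,0,20],"twist":[0,0,0],"grip":0.4},{"translation":[0,0,0],"twist":[0,0,0],"grip":0.4},{"translation":[0,0,0],"twist":[0,0,0],"grip":0.4},{"translation":[0,0,0],"twist":[0,0,0],"grip":0.4},{"translation":[0,0,0],"twist":[0,0,0],"grip":0.4},{"translation":[0,0,0],"twist":[0,0,0],"grip":0.4}]' |head -1; python3 - <<'E'
from toes import *
shot('wrist','wy'); find('wy',names=['oy'])
to([.4325,-.3605,-.027],.21);lev()
E
```

```text
t: 41.85
oy 795 795 cap [ 0.4561 -0.3569] [ 0.4567 -0.3567  0.0173] size [12. 22.] yaw 0.0 dist 0.0
oy 1006 1006 cap [ 0.3984 -0.2125] [ 0.3987 -0.2143  0.0162] size [24. 15.] yaw 0.0 dist 0.0
oy 1233 0 cap [ 0.4319 -0.3606] [ 0.4328 -0.3604  0.0357] size [28. 17.] yaw 0.0 dist 0.0
oy 1266 0 cap [ 0.3779 -0.1972] [ 0.3793 -0.1987  0.0355] size [17. 31.] yaw 0.0 dist 0.0
t 41.9 pos [ 0.4356 -0.3588  0.0659] x [0.974 0.225 0.005] y [ 0.225 -0.974  0.005] z [ 0.006 -0.004 -1.   ] F [-0.   0.7  1. ] M [-0.02 -0.03 -0.01] op 0.0649 q [-0.78  0.11  1.72  0.    1.3   0.56]
tool-frame mm [-3.8  0.6 92.9] psi 0.2271 twist z 0.0171
level twist [ 0.005  -0.0047]
```

```bash
python3 -m pendant '[{"translation":[-4,1,0],"twist":[0.005,-0.005,0.07],"grip":0.4},{"translation":[0,0,15],"twist":[0,0,0],"grip":0.4},{"translation":[0,0,20],"twist":[0,0,0],"grip":0.4},{"translation":[0,0,15],"twist":[0,0,0],"grip":0.4},{"translation":[0,0,12],"twist":[0,0,0],"grip":0.4},{"translation":[0,0,10],"twist":[0,0,0],"grip":0.4},{"translation":[0,0,5],"twist":[0,0,0],"grip":0.4},{"translation":[0,0,0],"twist":[0,0,0],"grip":0.4},{"translation":[0,0,0],"twist":[0,0,0],"grip":0.4},{"translation":[0,0,0],"twist":[0,0,0],"grip":0.4}]' |head -1; python3 - <<'E'
from h import *
to([.432,-.3605,-.027],.155);lev()
E
```

```text
t: 42.9
t 42.9 pos [ 0.4338 -0.362  -0.0146] x [0.987 0.164 0.003] y [ 0.164 -0.987  0.004] z [ 0.004 -0.003 -1.   ] F [-0.3  1.   0.4] M [0.02 0.03 0.01] op 0.0651 q [-0.79  0.21  1.77  0.    1.15  0.62]
tool-frame mm [-1.6 -1.8 12.4] psi 0.1643 twist z 0.0093
level twist [ 0.0038 -0.0032]
```

```bash
python3 -m pendant '[{"translation":[-2,-2,3],"twist":[0.003,-0.003,0],"grip":0.4},{"translation":[0,0,5],"twist":[0,0,0],"grip":0.4},{"translation":[0,0,3],"twist":[0,0,0],"grip":0.4},{"translation":[0,0,0],"twist":[0,0,0],"grip":0},{"translation":[0,0,0],"twist":[0,0,0],"grip":-0.7},{"translation":[0,0,0],"twist":[0,0,0],"grip":-0.7},{"translation":[0,0,0],"twist":[0,0,0],"grip":-0.7},{"translation":[0,0,0],"twist":[0,0,0],"grip":-0.7},{"translation":[0,0,0],"twist":[0,0,0],"grip":-0.7},{"translation":[0,0,0],"twist":[0,0,0],"grip":-0.7}]' 25 |head -1; python3 - <<'E'
from h import *
to([.4325,-.3605,-.027],.155);lev()
E
```

```text
t: 43.9
t 43.9 pos [ 0.4325 -0.3614 -0.0247] x [0.987 0.164 0.002] y [ 0.164 -0.987  0.003] z [ 0.002 -0.003 -1.   ] F [ 0.6  0.1 -0.1] M [ 0.07  0.01 -0.01] op 0.03 q [-0.79  0.23  1.78 -0.    1.14  0.62]
tool-frame mm [ 0.2 -0.9  2.3] psi 0.1645 twist z 0.0095
level twist [ 0.0033 -0.0018]
```

The yellow piece is held (30.0 mm). I'll lift it and carry it to the drawer.

```bash
python3 -m pendant '[{"translation":[0,0,-15],"twist":[0,0,0],"grip":-0.7},{"translation":[0,0,-40],"twist":[0,0,0],"grip":-0.7},{"translation":[0,0,-45],"twist":[0,0,0],"grip":-0.7},{"translation":[5,-15,-40],"twist":[0,0,0],"grip":-0.7},{"translation":[18,-44,-5],"twist":[0,0,0],"grip":-0.7},{"translation":[18,-44,0],"twist":[0,0,0],"grip":-0.7},{"translation":[18,-44,0],"twist":[0,0,0],"grip":-0.7},{"translation":[18,-44,0],"twist":[0,0,0],"grip":-0.7},{"translation":[18,-44,0],"twist":[0,0,0],"grip":-0.7},{"translation":[18,-44,0],"twist":[0,0,0],"grip":-0.7}]' |head -1; python3 -m pendant '[{"translation":[18,-44,0],"twist":[0,0,0],"grip":-0.7},{"translation":[18,-44,0],"twist":[0,0,0],"grip":-0.7},{"translation":[18,-44,0],"twist":[0,0,0],"grip":-0.7},{"translation":[18,-40,0],"twist":[0,0,0],"grip":-0.7},{"translation":[10,-20,0],"twist":[0,0,0],"grip":-0.7},{"translation":[0,0,0],"twist":[0,0,0.1],"grip":-0.7},{"translation":[0,0,0],"twist":[0,0,0.1],"grip":-0.7},{"translation":[0,0,0],"twist":[0,0,0],"grip":-0.7},{"translation":[0,0,0],"twist":[0,0,0],"grip":-0.7},{"translation":[0,0,0],"twist":[0,0,0],"grip":-0.7}]' |head -1; python3 - <<'E'
from h import *
to([.5477,.1588,.06],-.063);lev()
# verify drawer geometry from side view s9
v=V('s9'); 
shot('wrist','wd')
E
```

```text
t: 44.9
t: 45.9
t 45.9 pos [0.5533 0.1567 0.1485] x [ 0.999 -0.038  0.022] y [-0.038 -0.999  0.003] z [ 0.022 -0.004 -1.   ] F [ 0.1 -0.1 -0.6] M [0.05 0.03 0.02] op 0.0298 q [ 0.19  0.06  1.62 -0.01  1.44  1.8 ]
tool-frame mm [-7.6 -2.2 88.3] psi -0.0382 twist z 0.0248
level twist [ 0.0028 -0.0218]
```

```bash
python3 - <<'E'
from h import *
ex=np.array([.998,-.063]);ey=np.array([.063,.998]);C=np.array([.5738,.0970])
for f in('s9','t9'):
    v=V(f);U,W=np.meshgrid(np.arange(640),np.arange(480)); r=np.stack([(U-v.cx)/v.f,-(W-v.cy)/v.f,-np.ones_like(U,float)],-1)*v.d[...,None]
    P=(r@v.T[:3,:3].T+v.T[:3,3])[v.d>0]; X=(P[:,:2]-C)@ex; Y=(P[:,:2]-C)@ey
    k=(P[:,2]>.016)&(P[:,2]<.028)&(abs(X)<.12)&(abs(Y)<.14); print(f,'floor x',np.percentile(X[k],[1,99]).round(3),'y',np.percentile(Y[k],[1,99]).round(3),k.sum())
    k=(P[:,2]>.07)&(P[:,2]<.095)&(abs(X)<.13)&(abs(Y)<.14); print('rim x',np.percentile(X[k],[1,50,99]).round(3),'y',np.percentile(Y[k],[1,99]).round(3),'z',np.percentile(P[k,2],[5,50,95]).round(3))
E
```

```text
s9 floor x [-0.106  0.112] y [-0.115  0.132] 4157
rim x [-0.107 -0.093  0.118] y [-0.129  0.136] z [0.072 0.082 0.092]
t9 floor x [-0.079  0.085] y [-0.111  0.114] 3930
rim x [-0.104 -0.087  0.125] y [-0.128  0.131] z [0.074 0.085 0.094]
```

```bash
python3 -m pendant '[{"translation":[-5,-2,0],"twist":[0.003,-0.022,0.025],"grip":-0.7},{"translation":[0,0,15],"twist":[0,0,0],"grip":-0.7},{"translation":[0,0,25],"twist":[0,0,0],"grip":-0.7},{"translation":[0,0,25],"twist":[0,0,0],"grip":-0.7},{"translation":[0,0,20],"twist":[0,0,0],"grip":-0.7},{"translation":[0,0,10],"twist":[0,0,0],"grip":-0.7},{"translation":[0,0,0],"twist":[0,0,0],"grip":-0.7},{"translation":[0,0,0],"twist":[0,0,0],"grip":-0.7},{"translation":[0,0,0],"twist":[0,0,0],"grip":-0.7},{"translation":[0,0,0],"twist":[0,0,0],"grip":-0.7}]' |head -1; python3 - <<'E'
from h import *
to([.5477,.1588,.001],-.063);lev()
E
```

```text
t: 46.95
t 46.95 pos [0.5477 0.1573 0.0475] x [ 0.998 -0.065 -0.003] y [-0.065 -0.998 -0.001] z [-0.003  0.001 -1.   ] F [ 0.7  0.  -1.7] M [ 0.01 -0.    0.03] op 0.0296 q [0.19 0.15 1.71 0.   1.28 1.82]
tool-frame mm [ 0.  -1.4 46.5] psi -0.0654 twist z -0.0024
level twist [-0.0008  0.0027]
```

```bash
python3 -m pendant '[{"translation":[0,-1,10],"twist":[0,0.002,0],"grip":-0.7},{"translation":[0,0,15],"twist":[0,0,0],"grip":-0.7},{"translation":[0,0,12],"twist":[0,0,0],"grip":-0.7},{"translation":[0,0,6],"twist":[0,0,0],"grip":-0.7},{"translation":[0,0,1],"twist":[0,0,0],"grip":-0.7},{"translation":[0,0,0],"twist":[0,0,0],"grip":-0.7},{"translation":[0,0,0],"twist":[0,0,0],"grip":-0.3},{"translation":[0,0,0],"twist":[0,0,0],"grip":-0.1},{"translation":[0,0,0],"twist":[0,0,0],"grip":0},{"translation":[0,0,0],"twist":[0,0,0],"grip":0}]' |head -1; python3 - <<'E'
from h import *
to([.5477,.1588,.001],-.063)
E
```

```text
t: 47.95
t 47.95 pos [0.5502 0.159  0.0024] x [ 0.998 -0.065  0.004] y [-0.065 -0.998 -0.002] z [ 0.004  0.002 -1.   ] F [ 0.3  0.2 -0.2] M [-0. -0. -0.] op 0.046 q [0.19 0.21 1.74 0.   1.19 1.83]
tool-frame mm [-2.5  0.4  1.4] psi -0.0653 twist z -0.0023
```

```bash
python3 -m pendant '[{"translation":[0,0,-25],"twist":[0,0,0],"grip":0},{"translation":[0,0,-45],"twist":[0,0,0],"grip":0},{"translation":[0,0,-40],"twist":[0,0,0],"grip":0.2},{"translation":[0,30,-15],"twist":[0,0,0],"grip":0.4},{"translation":[0,47,0],"twist":[0,0,0],"grip":0.4},{"translation":[0,47,0],"twist":[0,0,0],"grip":0.4},{"translation":[0,47,0],"twist":[0,0,0],"grip":0.4},{"translation":[0,47,0],"twist":[0,0,0],"grip":0.4},{"translation":[0,47,0],"twist":[0,0,0],"grip":0.4},{"translation":[0,47,0],"twist":[0,0,0],"grip":0.4}]' |head -1;  python3 -m pendant '[{"translation":[0,47,0],"twist":[0,0,0],"grip":0.4},{"translation":[0,40,0],"twist":[0,0,0],"grip":0.4},{"translation":[0,10,0],"twist":[0,0,0.1],"grip":0.4},{"translation":[0,0,0],"twist":[0,0,0.11],"grip":0.4},{"translation":[0,0,0],"twist":[0,0,0.1],"grip":0.4},{"translation":[0,0,0],"twist":[0,0,0],"grip":0.4},{"translation":[0,0,0],"twist":[0,0,0],"grip":0.4},{"translation":[0,0,0],"twist":[0,0,0],"grip":0.4},{"translation":[0,0,0],"twist":[0,0,0],"grip":0.4},{"translation":[0,0,0],"twist":[0,0,0],"grip":0.4}]' |head -1; python3 - <<'E'
from toes import *
shot('wrist','wr'); find('wr',names=['red','oy'])
to([.52,-.2525,.06],-.38);lev()
E
```

```text
t: 48.95
t: 49.95
red 2045 544 cap [ 0.649  -0.3241] [ 0.6472 -0.3234  0.0295] size [70. 42.] yaw 2.66 dist 0.013
red 461 461 cap [ 0.5421 -0.2606] [ 0.5425 -0.2613  0.0172] size [22. 13.] yaw 0.0 dist 0.0
red 714 0 cap [ 0.5193 -0.2516] [ 0.5197 -0.2521  0.0358] size [16. 28.] yaw 0.0 dist 0.0
oy 584 0 cap [ 0.3773 -0.1972] [ 0.3791 -0.1983  0.0355] size [16. 31.] yaw 0.0 dist 0.0
t 50.0 pos [ 0.526  -0.2676  0.1411] x [ 0.93  -0.367  0.021] y [-0.367 -0.93  -0.004] z [ 0.021 -0.004 -1.   ] F [-0.9 -0.  -0.5] M [ 0.04 -0.07 -0.06] op 0.0651 q [-0.56  0.1   1.59  0.01  1.43  1.38]
tool-frame mm [-12.8 -11.5  80.9] psi -0.3757 twist z 0.0043
level twist [-0.0038 -0.0211]
```

```bash
python3 -m pendant '[{"translation":[-6,-6,0],"twist":[-0.004,-0.021,0],"grip":0.4},{"translation":[-6,-6,10],"twist":[0,0,0],"grip":0.4},{"translation":[0,0,25],"twist":[0,0,0],"grip":0.4},{"translation":[0,0,30],"twist":[0,0,0],"grip":0.4},{"translation":[0,0,30],"twist":[0,0,0],"grip":0.4},{"translation":[0,0,20],"twist":[0,0,0],"grip":0.4},{"translation":[0,0,8],"twist":[0,0,0],"grip":0.4},{"translation":[0,0,0],"twist":[0,0,0],"grip":0.4},{"translation":[0,0,0],"twist":[0,0,0],"grip":0.4},{"translation":[0,0,0],"twist":[0,0,0],"grip":0.4}]' |head -1; python3 - <<'E'
from h import *
to([.5195,-.252,-.026],-.384);lev()
E
```

```text
t: 51.0
t 51.0 pos [ 0.5179 -0.2458  0.0124] x [ 0.932 -0.362 -0.002] y [-0.362 -0.932  0.   ] z [-0.002  0.001 -1.   ] F [ 0.4 -0.8 -0.5] M [ 0.03 -0.04  0.  ] op 0.065 q [-0.53  0.21  1.72 -0.    1.21  1.41]
tool-frame mm [ 3.8  5.2 38.4] psi -0.3707 twist z 0.0133
level twist [0.0003 0.0023]
```

```bash
python3 -m pendant '[{"translation":[4,5,0],"twist":[0,0.002,0.013],"grip":0.4},{"translation":[0,0,8],"twist":[0,0,0],"grip":0.4},{"translation":[0,0,12],"twist":[0,0,0],"grip":0.4},{"translation":[0,0,10],"twist":[0,0,0],"grip":0.4},{"translation":[0,0,5],"twist":[0,0,0],"grip":0.4},{"translation":[0,0,0],"twist":[0,0,0],"grip":0.1},{"translation":[0,0,0],"twist":[0,0,0],"grip":-0.7},{"translation":[0,0,0],"twist":[0,0,0],"grip":-0.7},{"translation":[0,0,0],"twist":[0,0,0],"grip":-0.7},{"translation":[0,0,0],"twist":[0,0,0],"grip":-0.7}]' 25 |head -1; python3 -m pendant '[{"translation":[0,0,0],"twist":[0,0,0],"grip":-0.7},{"translation":[0,0,0],"twist":[0,0,0],"grip":-0.7},{"translation":[0,0,0],"twist":[0,0,0],"grip":-0.7},{"translation":[0,0,0],"twist":[0,0,0],"grip":-0.7},{"translation":[0,0,0],"twist":[0,0,0],"grip":-0.7},{"translation":[0,0,0],"twist":[0,0,0],"grip":-0.7},{"translation":[0,0,0],"twist":[0,0,0],"grip":-0.7},{"translation":[0,0,0],"twist":[0,0,0],"grip":-0.7},{"translation":[0,0,0],"twist":[0,0,0],"grip":-0.7},{"translation":[0,0,0],"twist":[0,0,0],"grip":-0.7}]' 25 |head -1; python3 - <<'E'
from h import *
to([.5401,.039,.13],-.063);lev()
E
```

```text
t: 52.0
t: 53.0
t 53.0 pos [ 0.5221 -0.2538 -0.0227] x [ 0.927 -0.376  0.005] y [-0.376 -0.927  0.001] z [ 0.004 -0.003 -1.   ] F [-0.3 -0.7 -2.3] M [0.06 0.01 0.01] op 0.0298 q [-0.54  0.26  1.73 -0.    1.15  1.42]
tool-frame mm [ -92.6 -278.  -153.4] psi -0.3851 twist z -0.3221
level twist [ 0.001  -0.0046]
```

```bash
python3 -m pendant '[{"translation":[0,0,-15],"twist":[0,0,0],"grip":-0.7},{"translation":[0,0,-40],"twist":[0,0,0],"grip":-0.7},{"translation":[0,0,-45],"twist":[0,0,0],"grip":-0.7},{"translation":[-5,-15,-40],"twist":[0,0,0],"grip":-0.7},{"translation":[-14,-44,-8],"twist":[0,0,0],"grip":-0.7},{"translation":[-14,-44,0],"twist":[0,0,0],"grip":-0.7},{"translation":[-14,-44,0],"twist":[0,0,0],"grip":-0.7},{"translation":[-14,-44,0],"twist":[0,0,0],"grip":-0.7},{"translation":[-14,-44,0],"twist":[0,0,0],"grip":-0.7},{"translation":[-14,-38,0],"twist":[0,0,0],"grip":-0.7}]' |head -1; python3 -m pendant '[{"translation":[0,0,0],"twist":[0,0,-0.1],"grip":-0.7},{"translation":[0,0,0],"twist":[0,0,-0.12],"grip":-0.7},{"translation":[0,0,0],"twist":[0,0,-0.1],"grip":-0.7},{"translation":[0,0,0],"twist":[0,0,0],"grip":-0.7},{"translation":[0,0,0],"twist":[0,0,0],"grip":-0.7},{"translation":[0,0,0],"twist":[0,0,0],"grip":-0.7},{"translation":[0,0,0],"twist":[0,0,0],"grip":-0.7},{"translation":[0,0,0],"twist":[0,0,0],"grip":-0.7},{"translation":[0,0,0],"twist":[0,0,0],"grip":-0.7},{"translation":[0,0,0],"twist":[0,0,0],"grip":-0.7}]' |head -1; python3 - <<'E'
from h import *
to([.5401,.039,.05],-.063);lev()
E
```

```text
t: 54.0
t: 55.0
t 55.0 pos [0.5457 0.0443 0.1522] x [ 0.998 -0.066  0.024] y [-0.066 -0.998  0.001] z [ 0.024 -0.003 -1.   ] F [-0.5  0.1 -1.4] M [-0.    0.04  0.05] op 0.0293 q [-0.01 -0.02  1.7  -0.    1.44  1.63]
tool-frame mm [ -7.7   5.5 102.1] psi -0.0657 twist z -0.0027
level twist [ 0.0015 -0.0242]
```

```bash
python3 -m pendant '[{"translation":[-5,5,0],"twist":[0.001,-0.024,0],"grip":-0.7},{"translation":[0,0,15],"twist":[0,0,0],"grip":-0.7},{"translation":[0,0,25],"twist":[0,0,0],"grip":-0.7},{"translation":[0,0,25],"twist":[0,0,0],"grip":-0.7},{"translation":[0,0,20],"twist":[0,0,0],"grip":-0.7},{"translation":[0,0,10],"twist":[0,0,0],"grip":-0.7},{"translation":[0,0,0],"twist":[0,0,0],"grip":-0.7},{"translation":[0,0,0],"twist":[0,0,0],"grip":-0.7},{"translation":[0,0,0],"twist":[0,0,0],"grip":-0.7},{"translation":[0,0,0],"twist":[0,0,0],"grip":-0.7}]' |head -1; python3 - <<'E'
from h import *
to([.5401,.039,.003],-.063);lev()
E
```

```text
t: 56.0
t 56.0 pos [0.5394 0.0382 0.0507] x [ 0.998 -0.068 -0.003] y [-0.068 -0.998  0.   ] z [-0.003 -0.    -1.   ] F [-1.  -0.2 -1.1] M [ 0.01 -0.04 -0.02] op 0.0298 q [-0.02  0.08  1.79 -0.    1.28  1.61]
tool-frame mm [ 0.8 -0.8 47.7] psi -0.0677 twist z -0.0047
level twist [0.0003 0.0031]
```

```bash
python3 -m pendant '[{"translation":[0,0,10],"twist":[0,0.002,0],"grip":-0.7},{"translation":[0,0,15],"twist":[0,0,0],"grip":-0.7},{"translation":[0,0,12],"twist":[0,0,0],"grip":-0.7},{"translation":[0,0,6],"twist":[0,0,0],"grip":-0.7},{"translation":[0,0,2],"twist":[0,0,0],"grip":-0.7},{"translation":[0,0,0],"twist":[0,0,0],"grip":-0.7},{"translation":[0,0,0],"twist":[0,0,0],"grip":-0.3},{"translation":[0,0,0],"twist":[0,0,0],"grip":-0.1},{"translation":[0,0,0],"twist":[0,0,0],"grip":0},{"translation":[0,0,0],"twist":[0,0,0],"grip":0}]' |head -1; python3 - <<'E'
from h import *
to([.3785,-.198,.13],-.65)
E
```

```text
t: 57.0
t 57.0 pos [0.5419 0.0383 0.0044] x [ 0.998 -0.067  0.004] y [-0.067 -0.998  0.   ] z [ 0.004 -0.    -1.   ] F [-0.2 -1.1  0.1] M [ 0.06  0.01 -0.02] op 0.0461 q [-0.02  0.13  1.82 -0.    1.18  1.61]
tool-frame mm [-146.6  246.8 -126.2] psi -0.0674 twist z 0.5826
```

```bash
python3 -m pendant '[{"translation":[0,0,-25],"twist":[0,0,0],"grip":0},{"translation":[0,0,-45],"twist":[0,0,0],"grip":0},{"translation":[0,0,-45],"twist":[0,0,0],"grip":0.2},{"translation":[-10,16,-10],"twist":[0,0,0],"grip":0.4},{"translation":[-24,42,0],"twist":[0,0,0],"grip":0.4},{"translation":[-24,42,0],"twist":[0,0,0],"grip":0.4},{"translation":[-24,42,0],"twist":[0,0,0],"grip":0.4},{"translation":[-24,42,0],"twist":[0,0,0],"grip":0.4},{"translation":[-24,42,0],"twist":[0,0,0],"grip":0.4},{"translation":[-15,20,0],"twist":[0,0,0],"grip":0.4}]' |head -1;  python3 -m pendant '[{"translation":[0,0,0],"twist":[0,0,0.11],"grip":0.4},{"translation":[0,0,0],"twist":[0,0,0.12],"grip":0.4},{"translation":[0,0,0],"twist":[0,0,0.12],"grip":0.4},{"translation":[0,0,0],"twist":[0,0,0.12],"grip":0.4},{"translation":[0,0,0],"twist":[0,0,0.11],"grip":0.4},{"translation":[0,0,0],"twist":[0,0,0],"grip":0.4},{"translation":[0,0,0],"twist":[0,0,0],"grip":0.4},{"translation":[0,0,0],"twist":[0,0,0],"grip":0.4},{"translation":[0,0,0],"twist":[0,0,0],"grip":0.4},{"translation":[0,0,0],"twist":[0,0,0],"grip":0.4}]' |head -1; python3 - <<'E'
from toes import *
shot('wrist','wo'); find('wo',names=['oy'])
to([.3785,-.198,.01],-.65);lev()
E
```

```text
t: 58.0
t: 59.0
oy 459 459 cap [ 0.3976 -0.2129] [ 0.3974 -0.2135  0.0174] size [22. 13.] yaw 0.0 dist 0.0
oy 712 0 cap [ 0.3788 -0.198 ] [ 0.3786 -0.1984  0.0357] size [16. 26.] yaw 0.0 dist 0.0
t 59.05 pos [ 0.3778 -0.209   0.1428] x [ 0.789 -0.613  0.024] y [-0.613 -0.79  -0.004] z [ 0.021 -0.011 -1.   ] F [-0.2  0.6  0.3] M [ 0.02 -0.06  0.03] op 0.065 q [-0.63 -0.35  2.01  0.    1.47  1.6 ]
tool-frame mm [ -9.3  -8.6 132.7] psi -0.6605 twist z -0.0105
level twist [-0.0041 -0.0235]
```

```bash
python3 -m pendant '[{"translation":[-3,-5,0],"twist":[-0.004,-0.023,0.012],"grip":0.4},{"translation":[-3,-4,10],"twist":[0,0,0],"grip":0.4},{"translation":[0,0,25],"twist":[0,0,0],"grip":0.4},{"translation":[0,0,30],"twist":[0,0,0],"grip":0.4},{"translation":[0,0,30],"twist":[0,0,0],"grip":0.4},{"translation":[0,0,20],"twist":[0,0,0],"grip":0.4},{"translation":[0,0,8],"twist":[0,0,0],"grip":0.4},{"translation":[0,0,0],"twist":[0,0,0],"grip":0.4},{"translation":[0,0,0],"twist":[0,0,0],"grip":0.4},{"translation":[0,0,0],"twist":[0,0,0],"grip":0.4}]' |head -1; python3 - <<'E'
from h import *
to([.3787,-.198,-.025],-.677);lev()
E
```

```text
t: 60.05
t 60.05 pos [ 0.3791 -0.1944  0.0136] x [ 0.784 -0.621 -0.003] y [-0.621 -0.784 -0.   ] z [-0.002  0.002 -1.   ] F [-0.2  0.  -0.7] M [ 0.08 -0.01  0.03] op 0.065 q [-0.59 -0.2   2.13  0.    1.22  1.65]
tool-frame mm [ 2.   3.  38.6] psi -0.6704 twist z 0.0066
level twist [-0.0002  0.0029]
```

```bash
python3 -m pendant '[{"translation":[2,3,0],"twist":[0,0.002,0.006],"grip":0.4},{"translation":[0,0,8],"twist":[0,0,0],"grip":0.4},{"translation":[0,0,12],"twist":[0,0,0],"grip":0.4},{"translation":[0,0,10],"twist":[0,0,0],"grip":0.4},{"translation":[0,0,6],"twist":[0,0,0],"grip":0.4},{"translation":[0,0,0],"twist":[0,0,0],"grip":0.1},{"translation":[0,0,0],"twist":[0,0,0],"grip":-0.7},{"translation":[0,0,0],"twist":[0,0,0],"grip":-0.7},{"translation":[0,0,0],"twist":[0,0,0],"grip":-0.7},{"translation":[0,0,0],"twist":[0,0,0],"grip":-0.7}]' 25 |head -1; python3 -m pendant '[{"translation":[0,0,0],"twist":[0,0,0],"grip":-0.7},{"translation":[0,0,0],"twist":[0,0,0],"grip":-0.7},{"translation":[0,0,0],"twist":[0,0,0],"grip":-0.7},{"translation":[0,0,0],"twist":[0,0,0],"grip":-0.7},{"translation":[0,0,0],"twist":[0,0,0],"grip":-0.7},{"translation":[0,0,0],"twist":[0,0,0],"grip":-0.7},{"translation":[0,0,0],"twist":[0,0,0],"grip":-0.7},{"translation":[0,0,0],"twist":[0,0,0],"grip":-0.7},{"translation":[0,0,0],"twist":[0,0,0],"grip":-0.7},{"translation":[0,0,0],"twist":[0,0,0],"grip":-0.7}]' 25 |head -1; python3 - <<'E'
from h import *
to([.594,.0957,.13],-.063);lev()
E
```

```text
t: 61.05
t: 62.05
t 62.05 pos [ 0.3808 -0.1998 -0.0228] x [ 0.779 -0.627  0.004] y [-0.627 -0.779 -0.001] z [ 0.004 -0.002 -1.   ] F [ 0.7 -0.2 -1.8] M [ 0.1  -0.05  0.02] op 0.0295 q [-0.6  -0.13  2.14  0.    1.13  1.65]
tool-frame mm [ -18.4 -364.  -152.7] psi -0.6772 twist z -0.6142
level twist [-0.0005 -0.0042]
```

```bash
python3 -m pendant '[{"translation":[0,0,-15],"twist":[0,0,0],"grip":-0.7},{"translation":[0,0,-40],"twist":[0,0,0],"grip":-0.7},{"translation":[0,0,-45],"twist":[0,0,0],"grip":-0.7},{"translation":[-1,-15,-42],"twist":[0,0,0],"grip":-0.7},{"translation":[-2,-45,-10],"twist":[0,0,0],"grip":-0.7},{"translation":[-2,-46,0],"twist":[0,0,0],"grip":-0.7},{"translation":[-2,-46,0],"twist":[0,0,0],"grip":-0.7},{"translation":[-2,-46,0],"twist":[0,0,0],"grip":-0.7},{"translation":[-2,-46,0],"twist":[0,0,0],"grip":-0.7},{"translation":[-2,-46,0],"twist":[0,0,0],"grip":-0.7}]' |head -1; python3 -m pendant '[{"translation":[-2,-46,0],"twist":[0,0,0],"grip":-0.7},{"translation":[-2,-30,0],"twist":[0,0,0],"grip":-0.7},{"translation":[0,0,0],"twist":[0,0,-0.12],"grip":-0.7},{"translation":[0,0,0],"twist":[0,0,-0.13],"grip":-0.7},{"translation":[0,0,0],"twist":[0,0,-0.13],"grip":-0.7},{"translation":[0,0,0],"twist":[0,0,-0.13],"grip":-0.7},{"translation":[0,0,0],"twist":[0,0,-0.11],"grip":-0.7},{"translation":[0,0,0],"twist":[0,0,0],"grip":-0.7},{"translation":[0,0,0],"twist":[0,0,0],"grip":-0.7},{"translation":[0,0,0],"twist":[0,0,0],"grip":-0.7}]' |head -1; python3 - <<'E'
from toes import *
to([.592,.0957,.05],-.063);lev()
E
```

```text
t: 63.05
t: 64.05
t 64.05 pos [0.6048 0.1115 0.1334] x [ 0.999 -0.041  0.003] y [-0.041 -0.999  0.001] z [ 0.003 -0.001 -1.   ] F [ 0.6 -0.6 -1.4] M [0.03 0.   0.04] op 0.0294 q [ 0.1   0.19  1.51 -0.    1.44  1.71]
tool-frame mm [-12.4  16.2  83.4] psi -0.0411 twist z 0.0219
level twist [ 0.001  -0.0032]
```

```bash
python3 -m pendant '[{"translation":[-6,8,0],"twist":[0.001,-0.003,0.02],"grip":-0.7},{"translation":[-6,8,0],"twist":[0,0,0],"grip":-0.7},{"translation":[0,0,12],"twist":[0,0,0],"grip":-0.7},{"translation":[0,0,22],"twist":[0,0,0],"grip":-0.7},{"translation":[0,0,25],"twist":[0,0,0],"grip":-0.7},{"translation":[0,0,18],"twist":[0,0,0],"grip":-0.7},{"translation":[0,0,6],"twist":[0,0,0],"grip":-0.7},{"translation":[0,0,0],"twist":[0,0,0],"grip":-0.7},{"translation":[0,0,0],"twist":[0,0,0],"grip":-0.7},{"translation":[0,0,0],"twist":[0,0,0],"grip":-0.7}]' |head -1; python3 - <<'E'
from h import *
to([.592,.0957,.003],-.063);lev()
E
```

```text
t: 65.05
t 65.05 pos [0.5902 0.0928 0.0463] x [ 0.997 -0.072  0.002] y [-0.072 -0.997 -0.   ] z [ 0.002  0.    -1.   ] F [ 0.3 -0.5 -1.2] M [ 0.01 -0.02 -0.02] op 0.0295 q [0.07 0.22 1.64 0.   1.28 1.71]
tool-frame mm [ 1.5 -3.  43.3] psi -0.0717 twist z -0.0087
level twist [-0.0003 -0.0018]
```

```bash
python3 -m pendant '[{"translation":[1,-3,10],"twist":[0,-0.001,0],"grip":-0.7},{"translation":[0,0,15],"twist":[0,0,0],"grip":-0.7},{"translation":[0,0,10],"twist":[0,0,0],"grip":-0.7},{"translation":[0,0,5],"twist":[0,0,0],"grip":-0.7},{"translation":[0,0,1],"twist":[0,0,0],"grip":-0.7},{"translation":[0,0,0],"twist":[0,0,0],"grip":-0.7},{"translation":[0,0,0],"twist":[0,0,0],"grip":-0.3},{"translation":[0,0,0],"twist":[0,0,0],"grip":-0.1},{"translation":[0,0,0],"twist":[0,0,0],"grip":0},{"translation":[0,0,0],"twist":[0,0,0],"grip":0}]' |head -1; python3 -m pendant '[{"translation":[0,0,-20],"twist":[0,0,0],"grip":0},{"translation":[0,0,-45],"twist":[0,0,0],"grip":0},{"translation":[0,0,-45],"twist":[0,0,0],"grip":0},{"translation":[0,0,-45],"twist":[0,0,0],"grip":0},{"translation":[-20,0,-35],"twist":[0,0,0],"grip":0},{"translation":[-45,0,-10],"twist":[0,0,0],"grip":-0.5},{"translation":[-45,0,0],"twist":[0,0,0],"grip":-0.6},{"translation":[-45,0,0],"twist":[0,0,0],"grip":-1},{"translation":[-45,0,0],"twist":[0,0,0],"grip":-1},{"translation":[0,0,0],"twist":[0,0,0],"grip":-1}]' |head -2; python3 - <<'E'
from toes import *
to([.39,.1085,.1],-.063);lev(); shot('wrist','wz'); shot('side','sz')
L=(.44,.66,-.04,.24)
for f in('wz','sz'): print(f); find(f,lim=L,names=['oy','red'],zr=(.046,.064))
E
```

```text
t: 66.05
t: 67.05
tool_pos: [0.3884, 0.1107, 0.215]
t 67.05 pos [0.3884 0.1107 0.215 ] x [ 0.997 -0.073  0.014] y [-0.073 -0.997 -0.003] z [ 0.014  0.002 -1.   ] F [0.6 0.1 0.6] M [ 0.05 -0.03  0.04] op 0.0107 q [ 0.15 -0.45  1.95  0.    1.63  1.79]
tool-frame mm [  0.2   2.4 115. ] psi -0.0732 twist z -0.0102
level twist [-0.0034 -0.0141]
wz
oy 797 0 cap [0.551  0.1561] [0.5492 0.1574 0.0575] size [21. 32.] yaw 0.0 dist 0.0
red 790 0 cap [0.5388 0.0381] [0.5368 0.0377 0.0575] size [20. 31.] yaw 0.0 dist 0.0
sz
oy 58 0 cap [0.5908 0.0946] [0.5905 0.0953 0.0558] size [20. 29.] yaw 0.0 dist 0.0
red 60 0 cap [0.5381 0.0355] [0.537  0.0371 0.0561] size [23. 31.] yaw 0.0 dist 0.0
```

All three caps show at z ≈ 0.057 m, flat in the drawer: yellow (0.550,0.157), red (0.538,0.038), orange (0.591,0.095). Next I'll lower the shut fingers in front of the bar and push.

```bash
python3 -m pendant '[{"translation":[-2,2,10],"twist":[-0.003,-0.014,-0.01],"grip":-1},{"translation":[0,0,30],"twist":[0,0,0],"grip":-1},{"translation":[0,0,35],"twist":[0,0,0],"grip":-1},{"translation":[0,0,35],"twist":[0,0,0],"grip":-1},{"translation":[0,0,35],"twist":[0,0,0],"grip":-1},{"translation":[0,0,30],"twist":[0,0,0],"grip":-1},{"translation":[0,0,20],"twist":[0,0,0],"grip":-1},{"translation":[0,0,5],"twist":[0,0,0],"grip":-1},{"translation":[0,0,0],"twist":[0,0,0],"grip":-1},{"translation":[0,0,0],"twist":[0,0,0],"grip":-1}]' |head -1; python3 - <<'E'
from h import *
to([.415,.1072,.005],-.063);lev()
E
```

```text
t: 68.15
t 68.15 pos [0.3961 0.1055 0.0033] x [ 0.998 -0.064 -0.009] y [-0.064 -0.998  0.003] z [-0.009 -0.002 -1.   ] F [0.  0.4 0.5] M [ 0.07 -0.01 -0.01] op 0.0006 q [ 0.14 -0.22  2.17 -0.    1.21  1.77]
tool-frame mm [18.7 -2.9 -1.8] psi -0.064 twist z -0.001
level twist [0.0029 0.009 ]
```

```bash
python3 -m pendant '[{"translation":[5,-2,0],"twist":[0.003,0.009,0],"grip":-1},{"translation":[8,0,0],"twist":[0,0,0],"grip":-1},{"translation":[8,0,0],"twist":[0,0,0],"grip":-1},{"translation":[12,0,0],"twist":[0,0,0],"grip":-1},{"translation":[16,0,0],"twist":[0,0,0],"grip":-1},{"translation":[18,0,0],"twist":[0,0,0],"grip":-1},{"translation":[18,0,0],"twist":[0,0,0],"grip":-1},{"translation":[18,0,0],"twist":[0,0,0],"grip":-1},{"translation":[18,0,0],"twist":[0,0,0],"grip":-1},{"translation":[10,0,0],"twist":[0,0,0],"grip":-1}]' |head -4; python3 - <<'E'
from h import *
to([.585,.0965,.005],-.063);lev()
E
```

```text
t: 69.15
tool_pos: [0.5387, 0.0996, 0.0086]
orientation: [-3.138, 0.098, -0.01]
force: [-0.3, 0.0, 0.9]
t 69.15 pos [0.5387 0.0996 0.0086] x [ 0.998 -0.062  0.006] y [-0.062 -0.998 -0.002] z [ 0.006  0.002 -1.   ] F [-0.3  0.   0.9] M [ 0.02 -0.02  0.01] op 0.0005 q [0.09 0.14 1.81 0.   1.19 1.72]
tool-frame mm [46.4  0.2  3.9] psi -0.0625 twist z 0.0005
level twist [-0.002  -0.0062]
```

```bash
python3 -m pendant '[{"translation":[10,0,2],"twist":[-0.002,-0.006,0],"grip":-1},{"translation":[10,0,1],"twist":[0,0,0],"grip":-1},{"translation":[8,0,0],"twist":[0,0,0],"grip":-1},{"translation":[6,0,0],"twist":[0,0,0],"grip":-1},{"translation":[4,0,0],"twist":[0,0,0],"grip":-1},{"translation":[3,0,0],"twist":[0,0,0],"grip":-1},{"translation":[2,0,0],"twist":[0,0,0],"grip":-1},{"translation":[0,0,0],"twist":[0,0,0],"grip":-1},{"translation":[0,0,0],"twist":[0,0,0],"grip":-1},{"translation":[0,0,0],"twist":[0,0,0],"grip":-1}]' |head -4; python3 - <<'E'
from h import *
to([.585,.0965,.005],-.063);lev()
E
```

```text
t: 70.15
tool_pos: [0.5846, 0.0968, 0.0071]
orientation: [-3.14, 0.098, 0.008]
force: [-0.3, 0.1, -0.6]
t 70.15 pos [0.5846 0.0968 0.0071] x [ 0.998 -0.062 -0.005] y [-0.062 -0.998  0.   ] z [-0.005  0.    -1.   ] F [-0.3  0.1 -0.6] M [0.05 0.18 0.06] op 0.0006 q [0.08 0.26 1.67 0.   1.22 1.71]
tool-frame mm [0.4 0.3 2.1] psi -0.0622 twist z 0.0008
level twist [0.0001 0.0048]
```

```bash
python3 -m pendant '[{"translation":[2,0,0],"twist":[0,0.004,0],"grip":-1},{"translation":[2,0,0],"twist":[0,0,0],"grip":-1},{"translation":[2,0,0],"twist":[0,0,0],"grip":-1},{"translation":[2,0,0],"twist":[0,0,0],"grip":-1},{"translation":[2,0,0],"twist":[0,0,0],"grip":-1},{"translation":[2,0,0],"twist":[0,0,0],"grip":-1},{"translation":[0,0,0],"twist":[0,0,0],"grip":-1},{"translation":[0,0,0],"twist":[0,0,0],"grip":-1},{"translation":[0,0,0],"twist":[0,0,0],"grip":-1},{"translation":[0,0,0],"twist":[0,0,0],"grip":-1}]' |head -4; python3 - <<'E'
from h import *
to([.585,.0965,.005],-.063);lev()
E
```

```text
t: 71.15
tool_pos: [0.5835, 0.0968, 0.0072]
orientation: [3.139, -0.095, -0.041]
force: [-2.6, 0.2, 1.5]
t 71.15 pos [0.5835 0.0968 0.0072] x [ 0.998 -0.061 -0.026] y [-0.061 -0.998  0.002] z [-0.026 -0.001 -1.   ] F [-2.6  0.2  1.5] M [ 0.1   0.34 -0.02] op 0.0004 q [0.08 0.28 1.64 0.   1.24 1.71]
tool-frame mm [1.5 0.2 2.2] psi -0.0606 twist z 0.0024
level twist [0.0022 0.026 ]
```

It won't go further and the reaction force is rising, so the drawer is shut. I'll back away, rise, and check the bar's position, the slot and the driver against the earlier pictures.

```bash
python3 -m pendant '[{"translation":[-20,0,0],"twist":[0,0.01,0],"grip":-1},{"translation":[-30,0,0],"twist":[0,0.016,0],"grip":-1},{"translation":[0,0,-40],"twist":[0,0,0],"grip":-1},{"translation":[0,0,-45],"twist":[0,0,0],"grip":-1},{"translation":[0,0,-45],"twist":[0,0,0],"grip":-1},{"translation":[0,0,-45],"twist":[0,0,0],"grip":-1},{"translation":[0,0,-45],"twist":[0,0,0],"grip":0},{"translation":[0,0,-40],"twist":[0,0,0],"grip":0},{"translation":[0,0,0],"twist":[0,0,0],"grip":0},{"translation":[0,0,0],"twist":[0,0,0],"grip":0}]' |head -2; python3 - <<'E'
from toes import *
shot('wrist','we'); shot('side','se'); st()
def cloud(f):
    v=V(f);U,W=np.meshgrid(np.arange(640),np.arange(480)); r=np.stack([(U-v.cx)/v.f,-(W-v.cy)/v.f,-np.ones_like(U,float)],-1)*v.d[...,None]
    return (r@v.T[:3,:3].T+v.T[:3,3]),v
ex=np.array([.998,-.063]);ey=np.array([.063,.998]);K=np.array([.5995,.0955])
for f in('w5','we','side0','se'):
    P,v=cloud(f); P=P[v.d>0]; X=(P[:,:2]-K)@ex; Y=(P[:,:2]-K)@ey
    k=(P[:,2]>.055)&(P[:,2]<.072)&(abs(X)<.02)&(abs(Y)<.07); print(f,'bar X',k.sum(),np.percentile(X[k],[10,50,90]).round(4))
    k=(P[:,2]>.07)&(P[:,2]<.092)&(abs(Y)<.1)&(X>.01)&(X<.06); print('   face X',np.percentile(X[k],[5,20,50]).round(4))
P,v=cloud('we'); k=(P[...,2]>.103)&(P[...,2]<.1085)&(np.hypot(P[...,0]-.6637,P[...,1]-.0914)<.0085)&(v.d>0); q=P[k][:,:2]; d=np.linalg.svd(q-q.mean(0))[2][0]; print('slot',k.sum(),np.arctan(d[1]/d[0]))
for f in('s6','se'):
    w=V(f); print(f,[np.round(w.w(a,b),3).tolist() for a,b in[(225,313),(226,335),(229,352)]],'diff px',np.abs(V('s6').p[300:380,200:260].astype(int)-w.p[300:380,200:260]).mean())
E
```

```text
t: 72.15
tool_pos: [0.5271, 0.0996, 0.271]
t 72.25 pos [0.5267 0.0996 0.2702] x [ 0.998 -0.061 -0.008] y [-0.061 -0.998  0.004] z [-0.008 -0.003 -1.   ] F [-0.6 -0.6 -1.1] M [-0.02  0.02 -0.03] op 0.0361 q [ 0.09 -0.05  1.52 -0.    1.69  1.73]
w5 bar X 1466 [-0.0042  0.001   0.0098]
   face X [0.0351 0.0372 0.0413]
we bar X 1892 [-0.0047  0.0008  0.0099]
   face X [0.0343 0.0359 0.0409]
side0 bar X 261 [-0.0061 -0.0032  0.0082]
   face X [0.0327 0.0341 0.0369]
se bar X 260 [-0.0063 -0.0028  0.0079]
   face X [0.0328 0.0342 0.0367]
slot 121 -0.034493854753763986
s6 [[0.445, 0.336, 0.209], [0.432, 0.35, 0.174], [0.433, 0.349, 0.124]] diff px 0.0
se [[0.444, 0.337, 0.211], [0.434, 0.349, 0.171], [0.432, 0.35, 0.125]] diff px 15.15423611111111
```

```bash
python3 - <<'E'
from toes import *
shot('top','te')
for f in('top0','t6','t9','te','side0','s9','se'): print(f); find(f,lim=(-.1,1,-.9,.75),names=['green'])
find('te',lim=(.3,.8,-.5,.05),names=['oy','red'])
v=V('se'); 
for f in('s9','se'):
    p=V(f).p[290:390,195:265]; h=cv2.cvtColor(p,cv2.COLOR_RGB2HSV); k=(h[...,0]>5)&(h[...,0]<18)&(h[...,1]>140)&(h[...,2]>70); y,x=np.nonzero(k); print(f,'driver orange px',k.sum(),x.mean()+195,y.mean()+290)
st()
E
```

```text
top0
t6
t9
te
side0
s9
se
red 197 192 cap [ 0.658  -0.3205] [ 0.6583 -0.3214  0.0322] size [85. 44.] yaw 2.95 dist 0.004
s9 driver orange px 603 226.80431177446104 332.76285240464347
se driver orange px 590 226.58474576271186 332.6966101694915
t 72.3 pos [0.5261 0.0995 0.2692] x [ 0.998 -0.061 -0.009] y [-0.061 -0.998  0.004] z [-0.01  -0.004 -1.   ] F [-0.3 -0.4 -0.5] M [0.03 0.02 0.06] op 0.0395 q [ 0.09 -0.05  1.52 -0.    1.69  1.73]
```

No green piece shows in any view, no toe piece is left on the bench, and the driver is unmoved in its fork. Handing in.

```bash
python3 -c "
from h import *
print(robot.close_job())"
```

```text
the job is handed in; nothing more can be done
None
```

The job is done and handed in at about 72 s. The lock is open at its stop, the large screwdriver hangs in its fork again, and the drawer is shut with all three toe pieces inside. Yellow, red and orange were present; no green one showed in any view. Orange had been knocked about 4 cm before I reached it, so I located it again first.

**Last checks:**
- **Drawer:** shut; the bar and front are back within about 1 mm of their starting positions, and the front would not go further against a light push.
- **Lock:** right after turning, the slot lay at −0.063 rad, exactly the cabinet's axis. The final, rougher fit read −0.034 rad; I put this down to that fit.
- **Screwdriver:** same position in the fork as right after I hung it.
- **Toe pieces:** caps at 0.057 m, flat on the drawer floor before it closed; none left on the bench.

**What went wrong or disagreed:**
- The fingertips sit about 37 mm above the reported tool point. Because of that, my first grasp at the drawer handle closed on nothing above the bar and moved nothing. I allowed for it afterwards.
- The same offset means the screwdriver was held only by the top of its handle, yet it seated and turned the lock.
- The two small screwdrivers stood upright in the first pictures but lay flat by 2 s, before the robot had touched anything.
- I did not measure the other bystanders one by one at the end, apart from the wax block, which was unmoved.

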